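# Pack the blue decorating set into the caddy

### The arm

A 6-joint arm with a two-finger parallel gripper is mounted at the origin on a cart in front of the work surface, level with it; the furniture and walls round the work are solid. World frame = base frame: x ahead of the robot, y to its left, z up, the work surface at z = 0. Lengths are in m, angles in rad, forces in N, time in s.
With the tool pointing down it reaches from about 0.25 to 0.8 m from the base axis. Payload 8.5 kg.
Tool frame: the origin (TCP) lies at the very end of the fingers, on their centre line; the grasp point (between the pads) lies 19 mm behind it; z points along the fingers, y is the line along which they close (so a half turn about z gives the same grasp; the last joint's range is limited). The gripper opens to 85 mm and grips with 20 to 120 N. Pads are 22 mm wide; open, the fingers measure 114 mm over their backs; the gripper's body (76 mm by 85 mm) begins 54 mm behind the grasp point. The pads swing forward as they close: fully open they stand 13 mm farther back than shut.
Start: joints at [-1.149, 0.238, -0.013, 1.319, 0, 1.571], TCP at [0.215, -0.479, 0.231] pointing down, gripper open.
Joint ranges: [-2.66, 2.66], [-1.03, 1.9], [-1.14, 1.46], [-1.82, 2.27], [-1.45, 1.34], [-3.14, 3.14]. Speed limits (rad/s): [2.22, 2.22, 2.79, 3.14, 3.14, 3.14].

### API

Orientations are given as a unit quaternion [w, x, y, z].
In Python, from cell import bot gives the robot as it stands.
- The arm moves only by the tool jog_arm, never from a script. Its argument "motion" is a list of rows, each an object with "fingers": the opening, from -1 (shut) to 1 (fully open); "offset": the shift along the tool's x, y, z in cm, a list of three; "dr": the turn, a rotation vector about the tool's x, y, z in degrees, a list of three. In form: [{"fingers": fingers, "offset": [x, y, z], "dr": [ax, ay, az]}, ...]. A call has exactly 10 rows; each row shifts and turns the commanded pose from where the row before left it, along the tool's axes as they then stand; what a row does not reach is not made up. A row lasts 1/12 s, in which the tool goes at most 41.7 mm and 7.16 degrees, less where a joint would pass 70% of its speed; a pose out of reach is approached as far as the arm can. A call with a gripper value outside its range is refused whole. The fingers move at their own pace and stop on an object; "grip_force" is the grip in N (left out, the last holds). Time passes only in rows, so rows that do not move let the fingers close, or fill a call up. It gives the time, the measured TCP pose, the force, the opening and the grip force at its end, in the units of the state.
- bot.state(): the state, without advancing time (a new reading comes with each control period).
- bot.camera(name): name is "scene" or "side" or "wrist"; returns a dict with "pixels" (480x640x3 uint8, red, green, blue), "K" (3x3 intrinsics, pixels), "R" (3x3) and "t" (3): a world point X has camera coordinates R X + t. Camera axes: x right, y down, z forward; pixel columns grow to the right and rows downward; lengths in m; the calibration is good to about 2 mm. A picture is of the moment at which its call begins. There is no depth.
- bot.hand_in(): hands the job in; it is judged then, once.
The state is a dict: "time": time; "joint_positions": joint angles; "qd": joint speeds; "effort": joint torques, N m; "eef_pos": TCP position; "tcp_rot": TCP orientation; "wrist_force": force on the tool from outside, world axes, zero at the start; "wrist_torque": the same for the moment, N m; "finger_gap": finger opening in m; "grip_force": force on a finger pad.
Only numpy, scipy, OpenCV 4.12 (cv2) and the standard library are available. Lean on these libraries where they do the work, as an engineer would, in place of code of your own. Each camera call takes 0.05 s, during which the arm holds its last target. There are 200 camera calls.

### The job

Pack the blue decorating set into the wooden caddy: stand the blue bottle in the low round well, seat the blue cup upright and fully home in the flared sleeve, and stack the two blue tiles flat, one on the other, inside the rectangular tile pocket. Lower things into place rather than dropping them, and leave the red bottle, the beige cup and the red tile standing where they are.

Things in the scene. Friction and masses are not known exactly. Their poses are not given: they have to be found in the camera images.
- bottle_well: Low round ring for the bottle: 64 mm inside, 72 mm outside, top at z = 20 mm. The three holders stand 108 mm apart in a row, in any order. On a fixed white 100 x 100 mm plate in the caddy (wooden tray 116 x 342 mm, rim 20 mm high); origin at the plate's underside centre, 8 mm above the table, plate top at z = 4 mm; x across, y along the caddy.
- cup_sleeve: Tapered, flared round sleeve for the cup: inside 61 mm at the bottom, 67 at z = 35, 78 at the mouth (z = 43), 86 outside. The cup fits with about 3 mm all round and stands on the plate when home. On a fixed white 100 x 100 mm plate in the caddy; origin at the plate's underside centre, 8 mm above the table, plate top at z = 4 mm; x across, y along the caddy.
- tile_pocket: Rectangular tile pocket, 74 x 57 mm inside (x, y), wall tops at z = 22 mm; its two long (y) sides are open for 56 mm in the middle, for the fingers. On a fixed white 100 x 100 mm plate in the caddy; origin at the plate's underside centre, 8 mm above the table, plate top at z = 4 mm; x across, y along the caddy.
- blue_bottle: Blue underglaze bottle with a white screw cap, 70 mm high; body 49 mm in diameter up to the shoulder at about 45 mm, cap 34 mm in diameter from 55 to 70 mm. Origin at the centre of its underside, z up; standing. 90 g.
- red_bottle: Red look-alike underglaze bottle with a white screw cap, 70 mm high; body 49 mm in diameter up to the shoulder at about 45 mm, cap 34 mm in diameter from 55 to 70 mm. Origin at the centre of its underside, z up; standing. 90 g. Must stay.
- blue_cup: Plain blue tapered plastic cup, empty, 90 mm high, outside diameter 52 mm at the foot and 68 mm at the rim (about 64 mm at 70 mm up). Origin at the centre of its underside, z up; standing. 60 g.
- beige_cup: Beige look-alike tapered cup, 75 mm high, 68 mm at the rim. Origin at the centre of its underside, z up; standing. Must stay.
- blue_tile_a: Stronger blue glaze test tile, 62 x 46 x 8 mm (x, y, z), 45 g, lying flat, glaze up. Origin at the centre of its underside, x along the 62 mm.
- blue_tile_b: Paler, greyer blue glaze test tile, 62 x 46 x 8 mm (x, y, z), 45 g, lying flat, glaze up. Origin at the centre of its underside, x along the 62 mm. Either blue tile may be the lower one.
- red_tile: Brick-red look-alike glaze test tile, 62 x 46 x 8 mm (x, y, z), 45 g, lying flat, glaze up. Origin at the centre of its underside, x along the 62 mm. Must stay.

How it is judged:
By the outcome, as a careful person would: the job done as asked, in the order asked, and still so for the second after the job is handed in, with the robot touching nothing.
It also fails if it takes over 109 s, if anything falls off the work surface, if the arm or the gripper's body presses on something with over 40 N, if the wrist force passes 120 N, or if a joint passes its speed limit or range.

## Working session

There is one attempt and no reset: what is moved stays moved. The work goes in short steps, Python scripts to look and compute and a tool call to move; the robot and the scene stay as the last step left them, time stands still between calls to the robot, and variables do not carry over. Pictures are saved under pics/ and viewed, at most 14 in all, crops included, and the job is handed in when it is done.

Besides the shell and the picture viewer there is one more tool, called after "Call:" by a JSON object that holds its "op" and its "data", one argument or row to a line. jog_arm: Moves the arm, as the interface text tells. Its arguments: {"type":"object","properties":{"motion":{"type":"array","items":{"type":"object","properties":{"fingers":{"type":"number"},"offset":{"type":"array","items":{"type":"number"}},"dr":{"type":"array","items":{"type":"number"}}}}},"grip_force":{"type":"number"}},"required":["motion"]}

```bash
mkdir -p pics; ls
python3 - <<'E'
from cell import bot
import cv2,numpy as np
for n in ["scene","side","wrist"]:
    c=bot.camera(n); cv2.imwrite(f"pics/{n}0.png",c["pixels"][...,::-1]); np.savez(f"pics/{n}0.npz",**c)
    print(n,np.round(-c["R"].T@c["t"],3),np.round(c["R"][2],2),c["K"][0,0])
print(bot.state())
E
```

```text
pics
scene [-0.003  0.412  0.803] [ 0.55 -0.39 -0.73] 469.6913437287179
side [0.546 1.423 0.593] [ 0.01 -0.93 -0.37] 557.0905408900832
wrist [ 0.275 -0.452  0.374] [-0.24 -0.1  -0.97] 343.7080839343907
{'time': 0.15, 'joint_positions': array([-1.14900328e+00,  2.38661039e-01, -1.40591284e-02,  1.31922358e+00,
        1.00547403e-05,  1.57080071e+00]), 'qd': array([-0.00010863, -0.00176896,  0.00398108, -0.00334718, -0.00108486,
        0.00156326]), 'effort': array([ 1.78084420e-04, -5.39078128e+01,  3.46597838e+01,  1.43962094e-02,
        4.86868964e-05, -2.49421237e-05]), 'eef_pos': array([ 0.21480151, -0.47868556,  0.23081642]), 'tcp_rot': array([-5.62052508e-04,  9.77843931e-01,  2.09334461e-01, -1.15184136e-04]), 'wrist_force': array([-0.48633696, -0.39626916, -0.0524564 ]), 'wrist_torque': array([-0.00632301, -0.04346688, -0.01921674]), 'grip_force': 0.0, 'finger_gap': 0.08557539717896591}
```

View pics/scene0.png

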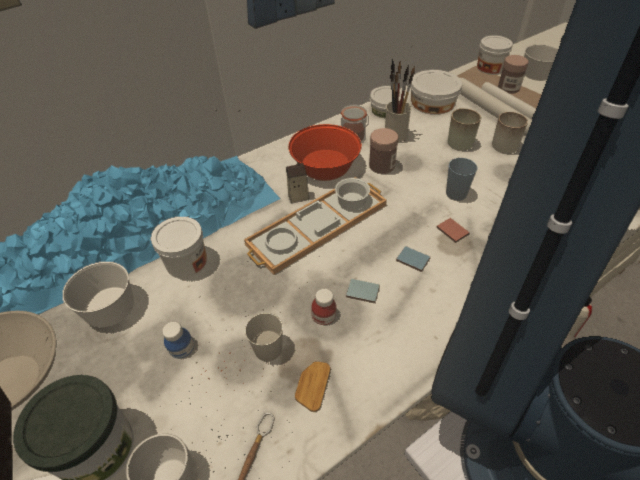

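View pics/side0.png

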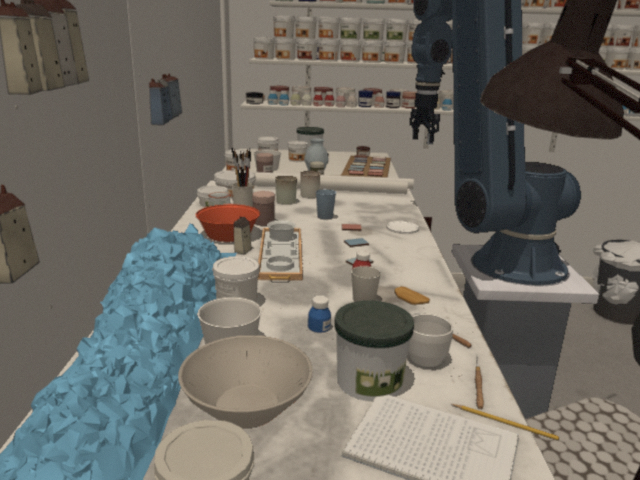

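View pics/wrist0.png

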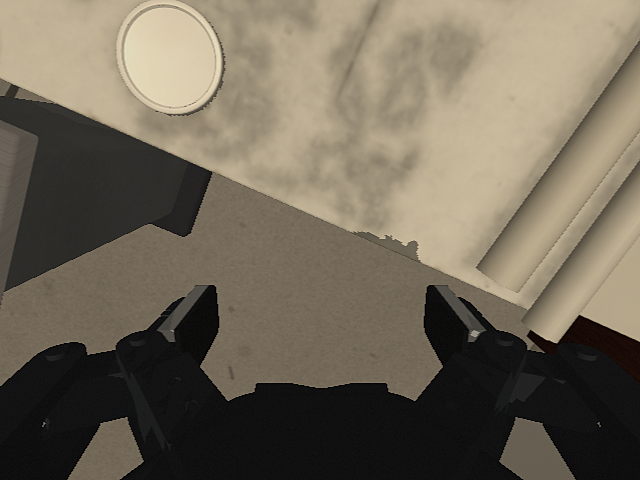

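The scene view shows the blue bottle (177,338), red bottle (323,306), beige cup (265,337), pale tile (363,290), strong tile (413,258), red tile (453,230), blue cup (461,178), well (281,240), pocket (320,218) and sleeve (353,190). The side view shows the bottle (320,315), cup (326,204) and caddy holders along column 281. The wrist view shows only the table's near edge.

```bash
cat > h.py <<'E'
import numpy as np,cv2
from scipy.spatial.transform import Rotation as Ro
def ray(c,uv):
    d=np.linalg.inv(c["K"])@[uv[0],uv[1],1.]
    return -c["R"].T@c["t"], c["R"].T@d
def plane(c,uv,z):
    o,d=ray(c,uv); return o+d*(z-o[2])/d[2]
def tri(c1,p1,c2,p2):
    o1,d1=ray(c1,p1);o2,d2=ray(c2,p2)
    s=np.linalg.lstsq(np.c_[d1,-d2],o2-o1,rcond=None)[0]
    a=o1+s[0]*d1;b=o2+s[1]*d2
    return (a+b)/2,np.linalg.norm(a-b)
def proj(c,X):
    p=c["K"]@(c["R"]@np.asarray(X,float)+c["t"]); return p[:2]/p[2]
def snap(bot,n,name=None):
    c=bot.camera(n)
    if name: cv2.imwrite(f"pics/{name}.png",c["pixels"][...,::-1]); np.savez(f"pics/{name}.npz",**c)
    return c
def hsv(c): return cv2.cvtColor(c["pixels"],cv2.COLOR_RGB2HSV)
def blobs(m,amin=60):
    m=cv2.morphologyEx(m.astype(np.uint8),cv2.MORPH_OPEN,np.ones((3,3),np.uint8))
    cs,_=cv2.findContours(m,cv2.RETR_EXTERNAL,cv2.CHAIN_APPROX_NONE)
    return sorted([k for k in cs if cv2.contourArea(k)>amin],key=cv2.contourArea,reverse=True)
def st(bot):
    s=bot.state(); q=s["tcp_rot"]; R=Ro.from_quat([q[1],q[2],q[3],q[0]])
    return s,np.array(s["eef_pos"]),R
def go(bot,X,yaw=None):
    """tool-frame offset (cm) and rotvec(deg) to get TCP to X; tool down with tool-y at world yaw (deg)"""
    s,p,R=st(bot); print("t",round(s["time"],2),"tcp",np.round(p,4),"tool-y yaw",np.round(np.degrees(np.arctan2(*R.as_matrix()[1::-1,1])),1),"gap",round(s["finger_gap"],4))
    print(" offset cm",np.round(R.inv().apply(np.array(X)-p)*100,2))
    if yaw is not None:
        best=None
        for k in (0,180):
            a=np.radians(yaw+k); y=np.array([np.cos(a),np.sin(a),0]); z=np.array([0,0,-1.]); x=np.cross(y,z)
            D=R.inv()*Ro.from_matrix(np.c_[x,y,z]); v=np.degrees(D.as_rotvec())
            if best is None or np.linalg.norm(v)<np.linalg.norm(best): best=v
        print(" dr deg",np.round(best,2), "q6",round(s["joint_positions"][5],3))
E
python3 - <<'E'
from h import *
S,D=[dict(np.load(f"pics/{n}0.npz")) for n in("scene","side")]
for n,a,b in [("well",(281,240),(281,263)),("pocket",(320,218),(281,247)),("sleevetop",(353,188),(281,227))]:
    print(n,*tri(S,a,D,b))
for n,c in(("scene",S),("side",D)):
    H=hsv(c)
    for nm,lo,hi in [("blue",(95,60,30),(125,255,255)),("palebl",(85,25,80),(110,110,220)),("red",(0,110,60),(12,255,255)),("red2",(170,110,60),(180,255,255))]:
        for k in blobs(cv2.inRange(H,lo,hi),25):
            x,y,w,h=cv2.boundingRect(k)
            if (n=="scene" and 150<x<480 and y>150) or (n=="side" and 290<x<400 and 180<y<340):
                r=cv2.minAreaRect(k); print(n,nm,(x,y,w,h),np.round(r[0],1),np.round(r[1],1),"p0",np.round(plane(c,r[0],0.008),3))
print("cap",tri(S,(173,328),D,(320,301)),"cuprim",tri(S,(462,164),D,(326,190)))
for n,uv,z in [("redb",(323,296),.07),("beige",(265,324),.075)]: print(n,plane(S,uv,z))
E
```

```text
well [0.64840272 0.08162209 0.02039171] 0.0015505324721307183
pocket [ 0.65609027 -0.03187593  0.01940879] 0.0018690374977937767
sleevetop [ 0.66713233 -0.14031967  0.04377657] 0.005908668086510839
scene blue (164, 339, 23, 12) [175.1 344.7] [10.8 22. ] p0 [0.55  0.385 0.008]
scene palebl (165, 343, 15, 7) [172. 346.] [ 6. 14.] p0 [0.551 0.391 0.008]
scene red (439, 219, 29, 21) [452.6 229.6] [27.2 15. ] p0 [ 0.447 -0.264  0.008]
scene red (312, 301, 23, 16) [322.8 309.1] [22.7 14.5] p0 [0.447 0.11  0.008]
side blue (309, 308, 21, 24) [319.  319.5] [23. 20.] p0 [0.544 0.358 0.008]
side palebl (348, 239, 16, 5) [355.5 241.1] [ 3.7 15.1] p0 [ 0.442 -0.131  0.008]
side red (353, 260, 17, 7) [361. 263.] [ 6. 16.] p0 [0.435 0.036 0.008]
cap (array([0.54443705, 0.37614662, 0.06312617]), np.float64(0.0032146602856272547)) cuprim (array([ 0.53416885, -0.36338403,  0.09800776]), np.float64(0.001188835739842831))
redb [0.43634327 0.11544484 0.07      ]
beige [0.44560273 0.23811074 0.075     ]
```

Call:
{"op": "jog_arm", "data": {
  "motion": [
    {"fingers": 1,"offset": [2.9,-1.4,-0.4],"dr": [0,0,0]},
    {"fingers": 1,"offset": [2.9,-1.4,-0.4],"dr": [0,0,0]},
    {"fingers": 1,"offset": [2.9,-1.4,-0.4],"dr": [0,0,0]},
    {"fingers": 1,"offset": [2.9,-1.4,-0.4],"dr": [0,0,0]},
    {"fingers": 1,"offset": [2.9,-1.4,-0.4],"dr": [0,0,0]},
    {"fingers": 1,"offset": [2.9,-1.4,-0.4],"dr": [0,0,0]},
    {"fingers": 1,"offset": [2.9,-1.4,-0.4],"dr": [0,0,0]},
    {"fingers": 1,"offset": [2.9,-1.4,-0.4],"dr": [0,0,0]},
    {"fingers": 1,"offset": [2.9,-1.4,-0.4],"dr": [0,0,0]},
    {"fingers": 1,"offset": [2.9,-1.4,-0.4],"dr": [0,0,0]}
  ]
}}

```text
time: 0.98
eef_pos: [0.4228, -0.231, 0.2714]
tcp_rot: [-0.0, 0.978, 0.209, -0.0]
wrist_force: [-0.6, -1.0, -0.0]
finger_gap: 0.0854
grip_force: 0.0
```

Run:
```python
from h import *
from cell import bot
c=snap(bot,"wrist","w1")
go(bot,[.59,-.03,.30],95)
```

```text
t 1.03 tcp [ 0.426 -0.228  0.272] tool-y yaw -65.7 gap 0.0855
 offset cm [ 23.1  -11.3   -2.73]
 dr deg [-0.06 -0.15 19.29] q6 2.225
```

View pics/w1.png

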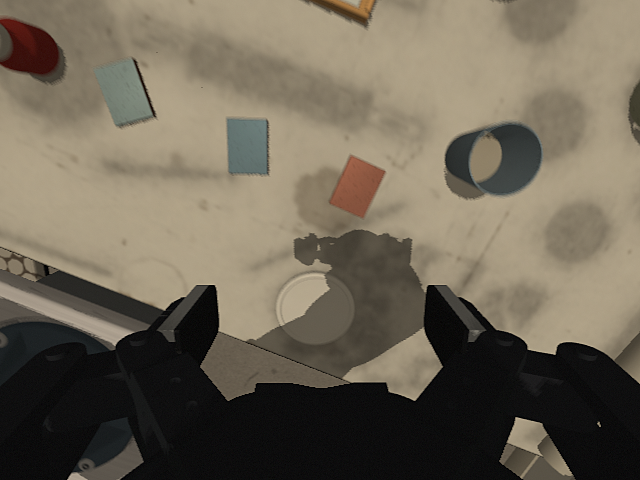

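The wrist view shows the pale tile (125,92), strong tile (247,147), red tile (357,186), and the blue cup with its rim near (506,158).

Call:
{"op": "jog_arm", "data": {
  "motion": [
    {"fingers": 1,"offset": [2.5,-1.2,-0.3],"dr": [0,0,0]},
    {"fingers": 1,"offset": [2.5,-1.2,-0.3],"dr": [0,0,0]},
    {"fingers": 1,"offset": [2.5,-1.2,-0.3],"dr": [0,0,0]},
    {"fingers": 1,"offset": [2.5,-1.2,-0.3],"dr": [0,0,0]},
    {"fingers": 1,"offset": [2.5,-1.2,-0.3],"dr": [0,0,0]},
    {"fingers": 1,"offset": [2.5,-1.2,-0.3],"dr": [0,0,0]},
    {"fingers": 1,"offset": [2.5,-1.2,-0.3],"dr": [0,0,0]},
    {"fingers": 1,"offset": [2.5,-1.2,-0.3],"dr": [0,0,0]},
    {"fingers": 1,"offset": [2.5,-1.2,-0.3],"dr": [0,0,0]},
    {"fingers": 1,"offset": [0,0,0],"dr": [0,0,0]}
  ]
}}

```text
time: 1.87
eef_pos: [0.5858, -0.0386, 0.2976]
tcp_rot: [-0.001, 0.978, 0.211, 0.0]
wrist_force: [-0.2, -0.3, -0.4]
finger_gap: 0.0856
grip_force: 0.0
```

Run:
```python
from h import *
from cell import bot
c=snap(bot,"wrist","w2")
go(bot,[.5445,.376,.20],95)
```

```text
t 1.92 tcp [ 0.5844 -0.0401  0.2975] tool-y yaw -65.7 gap 0.0855
 offset cm [ 13.51 -39.55   9.77]
 dr deg [-0.03  0.04 19.33] q6 2.648
```

View pics/w2.png

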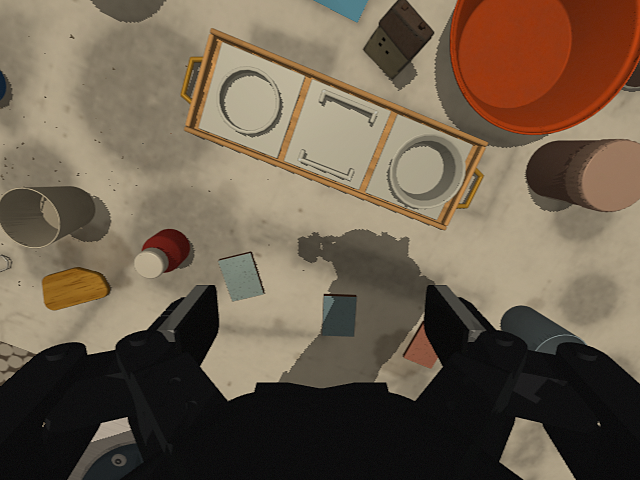

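The wrist view shows the tray with outer corners near (211,30), (487,145), (445,228) and (185,130), the well (251,102), pocket (333,135), sleeve (427,171) and tiles at (242,275) and (340,315).

```bash
cat >> h.py <<'E'
def rect(c,mask_or_k,z):
    P=np.array([plane(c,p,z)[:2] for p in mask_or_k.reshape(-1,2)],np.float32)*1000
    (x,y),(w,h),a=cv2.minAreaRect(P)
    if w<h: w,h,a=h,w,a+90
    return np.round([x,y,w,h,(a+90)%180-90],1)
E
python3 - <<'E'
from h import *
W1,W2=[dict(np.load(f"pics/{n}.npz")) for n in("w1","w2")]
def pick(c,uv,d=18):
    L=cv2.cvtColor(c["pixels"],cv2.COLOR_RGB2LAB).astype(int)
    m=(np.abs(L-L[uv[1],uv[0]])[...,1:].max(-1)<7)&(np.abs(L-L[uv[1],uv[0]])[...,0]<35)
    for k in blobs(m):
        if cv2.pointPolygonTest(k,uv,False)>0: return k
for n,c,uv in [("b",W1,(125,92)),("a",W1,(247,147)),("red",W1,(357,186)),("b",W2,(242,275))]:
    k=pick(c,uv); print(n,rect(c,k,.008),cv2.minAreaRect(k))
# tray
H=hsv(W2); m=cv2.inRange(H,(8,110,70),(22,255,255)); m[:, :180]=0; m[:,490:]=0; m[235:]=0
k=[q for q in blobs(m,30)]; k=np.concatenate(k); print("tray",rect(W2,k,.02))
P=np.array([plane(W2,p,.02)[:2] for p in [(211,30),(487,145),(445,228),(185,130)]])*1000
print("hand",np.round(P,1),P.mean(0),[np.linalg.norm(P[i]-P[i-1]).round(1) for i in range(4)])
for n,uv,z in [("well",(251,102),.028),("pocket in",(338,135),.030),("sleeve mouth",(427,171),.051)]: print(n,np.round(plane(W2,uv,z)*1000,1))
E
```

```text
b [441.9  18.   62.6  46.2  38.5] ((121.58029174804688, 90.9708023071289), (65.2729263305664, 41.265472412109375), 70.01689910888672)
a [ 442.7 -128.6   61.6   44.3   21.8] ((246.5, 146.0), (54.0, 39.0), 90.0)
red [ 4.525e+02 -2.636e+02  6.020e+01  4.430e+01  3.000e-01] ((356.6736145019531, 186.62123107910156), (37.27165603637695, 51.6273078918457), 24.623565673828125)
b [439.4  15.1  61.3  46.1  38.4] ((240.21987915039062, 277.2496337890625), (45.18299865722656, 33.639617919921875), 72.25532531738281)
tray [659.  -25.8 355.7 253.  -59.8]
hand [[ 703.6  147.1]
 [ 723.  -192.3]
 [ 614.  -197.2]
 [ 591.9  139.6]] [658.14278566 -25.68743292] [np.float64(112.0), np.float64(339.9), np.float64(109.2), np.float64(337.5)]
well [652.4  78.5  28. ]
pocket in [660.3 -26.1  30. ]
sleeve mouth [ 665.4 -132.5   51. ]
```

Call:
{"op": "jog_arm", "data": {
  "motion": [
    {"fingers": 1,"offset": [0,0,0],"dr": [0,0,-7]},
    {"fingers": 1,"offset": [0,0,0],"dr": [0,0,-7]},
    {"fingers": 1,"offset": [0,0,0],"dr": [0,0,-7]},
    {"fingers": 1,"offset": [0,0,0],"dr": [0,0,-7]},
    {"fingers": 1,"offset": [0,0,0],"dr": [0,0,-7]},
    {"fingers": 1,"offset": [0,0,0],"dr": [0,0,-7]},
    {"fingers": 1,"offset": [0,0,0],"dr": [0,0,-7]},
    {"fingers": 1,"offset": [0,0,0],"dr": [0,0,-7]},
    {"fingers": 1,"offset": [0,0,0],"dr": [0,0,-7]},
    {"fingers": 1,"offset": [0,0,0],"dr": [0,0,-7]}
  ]
}}

```text
time: 2.75
eef_pos: [0.5825, -0.0428, 0.2982]
tcp_rot: [-0.0, 0.679, 0.734, -0.0]
wrist_force: [-0.3, -1.0, 0.3]
finger_gap: 0.0852
grip_force: 0.0
```

Call:
{"op": "jog_arm", "data": {
  "motion": [
    {"fingers": 1,"offset": [0,0,0],"dr": [0,0,-7]},
    {"fingers": 1,"offset": [0,0,0],"dr": [0,0,-7]},
    {"fingers": 1,"offset": [0,0,0],"dr": [0,0,-7]},
    {"fingers": 1,"offset": [0,0,0],"dr": [0,0,-7]},
    {"fingers": 1,"offset": [0,0,0],"dr": [0,0,-7]},
    {"fingers": 1,"offset": [0,0,0],"dr": [0,0,-7]},
    {"fingers": 1,"offset": [0,0,0],"dr": [0,0,-7]},
    {"fingers": 1,"offset": [0,0,0],"dr": [0,0,-7]},
    {"fingers": 1,"offset": [0,0,0],"dr": [0,0,-7]},
    {"fingers": 1,"offset": [0,0,0],"dr": [0,0,-7]}
  ]
}}

```text
time: 3.58
eef_pos: [0.5824, -0.0428, 0.2982]
tcp_rot: [-0.0, 0.135, 0.991, -0.0]
wrist_force: [0.5, 0.3, -0.8]
finger_gap: 0.0852
grip_force: 0.0
```

Call:
{"op": "jog_arm", "data": {
  "motion": [
    {"fingers": 1,"offset": [0,0,0],"dr": [0,0,-7]},
    {"fingers": 1,"offset": [0,0,0],"dr": [0,0,-7]},
    {"fingers": 1,"offset": [0,0,0],"dr": [0,0,-6.7]},
    {"fingers": 1,"offset": [-0.5,3.4,0.4],"dr": [0,0,0]},
    {"fingers": 1,"offset": [-0.5,3.4,0.4],"dr": [0,0,0]},
    {"fingers": 1,"offset": [-0.5,3.4,0.4],"dr": [0,0,0]},
    {"fingers": 1,"offset": [-0.5,3.4,0.4],"dr": [0,0,0]},
    {"fingers": 1,"offset": [-0.5,3.4,0.4],"dr": [0,0,0]},
    {"fingers": 1,"offset": [-0.5,3.4,0.4],"dr": [0,0,0]},
    {"fingers": 1,"offset": [-0.5,3.4,0.4],"dr": [0,0,0]}
  ]
}}

```text
time: 4.42
eef_pos: [0.5975, 0.1987, 0.2701]
tcp_rot: [-0.0, -0.042, 0.999, -0.0]
wrist_force: [0.6, -0.6, 0.1]
finger_gap: 0.0852
grip_force: 0.0
```

Run:
```python
from h import *
from cell import bot
c=snap(bot,"wrist","w3")
go(bot,[.61,.38,.25],93.5)
```

```text
t 4.47 tcp [0.5974 0.2042 0.2686] tool-y yaw 95.0 gap 0.0857
 offset cm [-2.8  17.4   1.89]
 dr deg [ 0.12 -0.09  1.5 ] q6 0.241
```

View pics/w3.png

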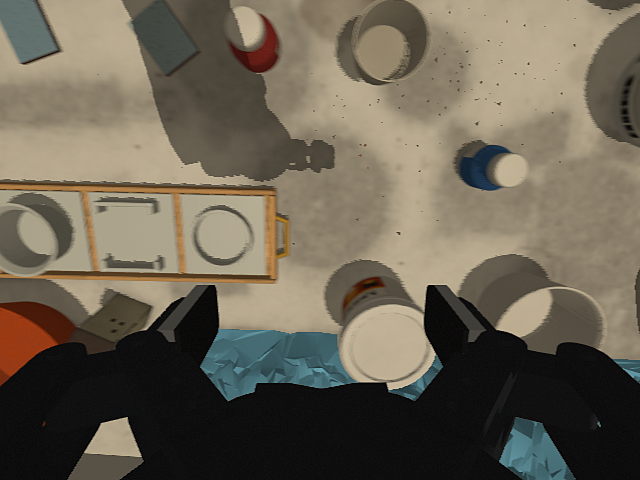

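Now the wrist view shows the bottle's cap top at (510,170), its body (480,167), the well ring (223,236) and the pocket (133,232).

Run:
```python
from h import *
from cell import bot
W2,W3,S=[dict(np.load(f"pics/{n}.npz")) for n in("w2","w3","scene0")]
print("well",tri(W2,(251,101),W3,(223,236)))
H=hsv(W3)
m=((H[...,1]<75)&(H[...,2]>175)); m[:,:480]=0;m[:,540:]=0;m[:140]=0;m[205:]=0
k=blobs(m)[0]; e=cv2.fitEllipse(cv2.convexHull(k)); print("cap",e,plane(W3,e[0],.07))
b=cv2.inRange(H,(100,100,30),(125,255,255)); b[:,:440]=0;b[:,560:]=0;b[:130]=0;b[210:]=0
k=blobs(b)[0]; x=cv2.boundingRect(k); print("body",x)
# near/left edge of the body at table: leftmost column
print("left body edge z0",plane(W3,(x[0],x[1]+x[3]/2),.0), "tri cap", tri(W3,e[0],S,(173,326)))
P=np.array([plane(W3,p,.02)[:2] for p in [(277,188),(276,281),(0,182),(0,273)]])*1000
print(np.round(P,1))
# well-ring: inner edge circle via Hough
g=cv2.cvtColor(W3["pixels"],cv2.COLOR_RGB2GRAY)
r=cv2.HoughCircles(g[190:285,180:270],cv2.HOUGH_GRADIENT_ALT,1.5,20,param1=150,param2=.7,minRadius=20,maxRadius=42)
print(r if r is None else r+np.array([180,190,0]))
go(bot,[.5445,.376,.15],95)
```

```text
well (array([0.65391912, 0.08322431, 0.00844021]), np.float64(0.0002442228278450292))
cap ((511.4403991699219, 170.23193359375), (28.245698928833008, 33.073699951171875), 34.0899658203125) [0.54439422 0.38275833 0.07      ]
body (461, 145, 46, 45)
left body edge z0 [0.54869296 0.36110044 0.        ] tri cap (array([0.54250128, 0.37643329, 0.07691452]), np.float64(0.005455388215458697))
[[ 588.2  147.5]
 [ 702.8  152. ]
 [ 607.7 -167.5]
 [ 720.4 -185.1]]
[[[220.5        235.          27.99296761]]]
t 4.47 tcp [0.5974 0.2042 0.2686] tool-y yaw 95.0 gap 0.0857
 offset cm [ 3.75 17.55 11.9 ]
 dr deg [ 0.12 -0.08  0.  ] q6 0.241
```

Call:
{"op": "jog_arm", "data": {
  "motion": [
    {"fingers": 1,"offset": [0.6,3.0,1.0],"dr": [0,0,0]},
    {"fingers": 1,"offset": [0.6,3.0,1.0],"dr": [0,0,0]},
    {"fingers": 1,"offset": [0.6,3.0,1.0],"dr": [0,0,0]},
    {"fingers": 1,"offset": [0.6,3.0,1.0],"dr": [0,0,0]},
    {"fingers": 1,"offset": [0.6,3.0,1.0],"dr": [0,0,0]},
    {"fingers": 1,"offset": [0.7,3.2,1.0],"dr": [0,0,0]},
    {"fingers": 1,"offset": [0,0,2.5],"dr": [0,0,0]},
    {"fingers": 1,"offset": [0,0,2.5],"dr": [0,0,0]},
    {"fingers": 1,"offset": [0,0,2.0],"dr": [0,0,0]},
    {"fingers": 1,"offset": [0,0,0],"dr": [0,0,0]}
  ]
}}

```text
time: 5.3
eef_pos: [0.5435, 0.3743, 0.1359]
tcp_rot: [-0.003, -0.042, 0.999, -0.002]
wrist_force: [-1.3, -0.4, 0.1]
finger_gap: 0.0852
grip_force: 0.0
```

Run:
```python
from h import *
from cell import bot
c=snap(bot,"wrist","w4")
go(bot,[.5445,.3835,.02],95)
H=hsv(c);b=cv2.inRange(H,(100,90,25),(125,255,255))
for k in blobs(b)[:3]: print(cv2.boundingRect(k),cv2.contourArea(k))
m=((H[...,1]<80)&(H[...,2]>170)).astype(np.uint8)
p=proj(c,[.5445,.3835,.07]); print("expected cap",p)
for k in blobs(m)[:40]:
    if np.hypot(*(cv2.minEnclosingCircle(k)[0]-p))<60: e=cv2.fitEllipse(cv2.convexHull(k)); print(e,plane(c,e[0],.07))
```

```text
t 5.35 tcp [0.5444 0.3747 0.1384] tool-y yaw 94.8 gap 0.0856
 offset cm [-0.13  0.9  11.83]
 dr deg [-0.14 -0.23 -0.16] q6 0.518
(296, 202, 65, 52) 1199.0
expected cap [335.43035134 250.52831881]
((269.692138671875, 302.4625244140625), (168.77928161621094, 282.9542541503906), 113.0674057006836) [0.58428897 0.3433213  0.07      ]
((331.91766357421875, 251.37496948242188), (42.286319732666016, 49.24408721923828), 72.00678253173828) [0.54525524 0.38131758 0.07      ]
```

View pics/w4.png

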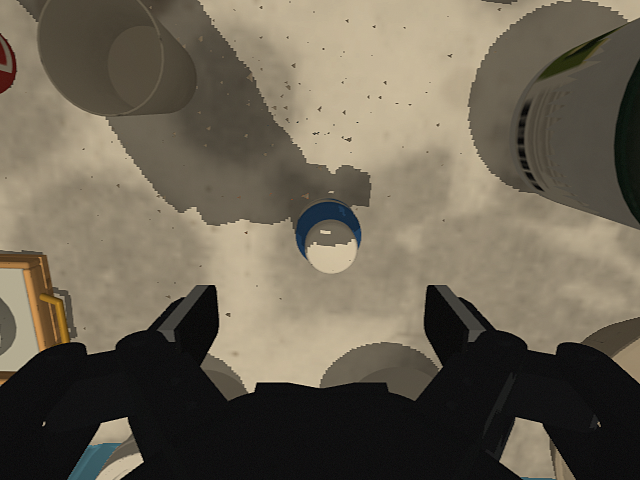

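The bottle's cap is centred at (332,251) between the fingers, giving about (0.545, 0.382); the way down is clear.

Call:
{"op": "jog_arm", "data": {
  "motion": [
    {"fingers": 1,"offset": [-0.1,0.7,1.8],"dr": [0,0,0]},
    {"fingers": 1,"offset": [0,0,2.0],"dr": [0,0,0]},
    {"fingers": 1,"offset": [0,0,2.0],"dr": [0,0,0]},
    {"fingers": 1,"offset": [0,0,2.0],"dr": [0,0,0]},
    {"fingers": 1,"offset": [0,0,2.0],"dr": [0,0,0]},
    {"fingers": 1,"offset": [0,0,2.0],"dr": [0,0,0]},
    {"fingers": 1,"offset": [0,0,0],"dr": [0,0,0]},
    {"fingers": 0,"offset": [0,0,0],"dr": [0,0,0]},
    {"fingers": -0.2,"offset": [0,0,0],"dr": [0,0,0]},
    {"fingers": -0.4,"offset": [0,0,0],"dr": [0,0,0]}
  ],
  "grip_force": 40
}}

```text
time: 6.18
eef_pos: [0.5472, 0.384, 0.0246]
tcp_rot: [0.001, -0.042, 0.999, 0.001]
wrist_force: [-0.3, -0.9, 0.6]
finger_gap: 0.0516
grip_force: 0.5
```

Call:
{"op": "jog_arm", "data": {
  "motion": [
    {"fingers": -0.5,"offset": [0,0,0],"dr": [0,0,0]},
    {"fingers": -0.5,"offset": [0,0,0],"dr": [0,0,0]},
    {"fingers": -0.5,"offset": [0,0,0],"dr": [0,0,0]},
    {"fingers": -0.5,"offset": [0,0,0],"dr": [0,0,0]},
    {"fingers": -0.5,"offset": [0,0,0],"dr": [0,0,0]},
    {"fingers": -0.5,"offset": [0,0,0],"dr": [0,0,0]},
    {"fingers": -0.5,"offset": [0,0,0],"dr": [0,0,0]},
    {"fingers": -0.5,"offset": [0,0,0],"dr": [0,0,0]},
    {"fingers": -0.5,"offset": [0,0,0],"dr": [0,0,0]},
    {"fingers": -0.5,"offset": [0,0,0],"dr": [0,0,0]}
  ]
}}

```text
time: 7.02
eef_pos: [0.5472, 0.3842, 0.0249]
tcp_rot: [0.002, -0.042, 0.999, 0.001]
wrist_force: [0.1, -1.4, 7.0]
finger_gap: 0.0454
grip_force: 40.1
```

Run:
```python
from h import *
from cell import bot
go(bot,[.652,.083,.15],93.5); s=bot.state(); print(s["grip_force"],s["wrist_force"])
```

```text
t 7.02 tcp [0.5472 0.3842 0.0249] tool-y yaw 94.9 gap 0.0454
 offset cm [ -7.92 -30.88 -12.54]
 dr deg [0.1  0.18 1.36] q6 0.527
40.05875078873942 [ 0.12090712 -1.42051824  6.9501669 ]
```

Gap of 45 mm means I'm on the shoulder; regrip 7 mm lower.

Call:
{"op": "jog_arm", "data": {
  "motion": [
    {"fingers": 0.5,"offset": [0,0,0],"dr": [0,0,0]},
    {"fingers": 0.5,"offset": [0,0,0],"dr": [0,0,0]},
    {"fingers": 0.5,"offset": [0,0,0.4],"dr": [0,0,0]},
    {"fingers": 0.5,"offset": [0.1,0,0.4],"dr": [0,0,0]},
    {"fingers": 0.5,"offset": [0,0,0],"dr": [0,0,0]},
    {"fingers": 0.2,"offset": [0,0,0],"dr": [0,0,0]},
    {"fingers": 0,"offset": [0,0,0],"dr": [0,0,0]},
    {"fingers": -0.3,"offset": [0,0,0],"dr": [0,0,0]},
    {"fingers": -0.3,"offset": [0,0,0],"dr": [0,0,0]},
    {"fingers": -0.3,"offset": [0,0,0],"dr": [0,0,0]}
  ]
}}

```text
time: 7.85
eef_pos: [0.545, 0.3835, 0.0143]
tcp_rot: [-0.0, -0.042, 0.999, 0.0]
wrist_force: [-0.8, 0.6, -0.4]
finger_gap: 0.0465
grip_force: 41.0
```

Call:
{"op": "jog_arm", "data": {
  "motion": [
    {"fingers": -0.3,"offset": [0,0,0],"dr": [0,0,0]},
    {"fingers": -0.3,"offset": [0,0,0],"dr": [0,0,0]},
    {"fingers": -0.3,"offset": [0,0,0],"dr": [0,0,0]},
    {"fingers": -0.3,"offset": [0,0,0],"dr": [0,0,0]},
    {"fingers": -0.3,"offset": [0,0,-0.5],"dr": [0,0,0]},
    {"fingers": -0.3,"offset": [0,0,-1],"dr": [0,0,0]},
    {"fingers": -0.3,"offset": [0,0,-2],"dr": [0,0,0]},
    {"fingers": -0.3,"offset": [0,0,-3],"dr": [0,0,0]},
    {"fingers": -0.3,"offset": [0,0,-3],"dr": [0,0,0]},
    {"fingers": -0.3,"offset": [0,0,-1.5],"dr": [0,0,0]}
  ]
}}

```text
time: 8.68
eef_pos: [0.5462, 0.3842, 0.1293]
tcp_rot: [0.002, -0.042, 0.999, 0.001]
wrist_force: [0.7, -0.2, -0.0]
finger_gap: 0.0464
grip_force: 41.2
```

Run:
```python
from h import *
from cell import bot
snap(bot,"side","s5"); snap(bot,"wrist","w5")
go(bot,[.652,.083,.11],93.5); s=bot.state(); print(s["grip_force"],s["wrist_force"])
```

```text
t 8.78 tcp [0.5467 0.3847 0.1291] tool-y yaw 94.9 gap 0.046
 offset cm [ -7.92 -30.96   1.85]
 dr deg [0.21 0.34 1.37] q6 0.528
41.233954484341666 [0.37066205 0.32847621 0.24871909]
```

View pics/w5.png

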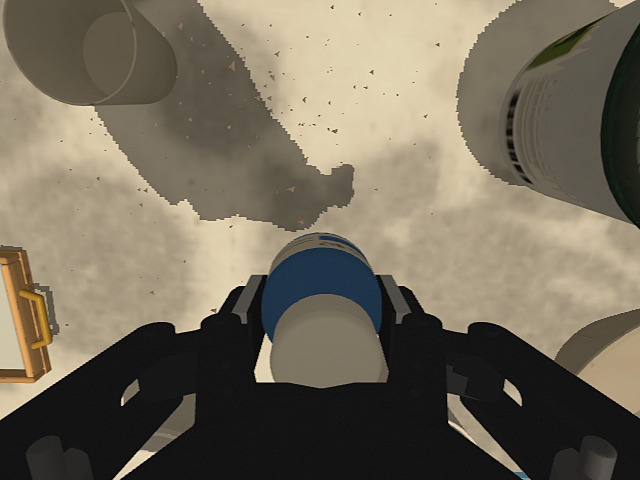

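Run:
```python
from h import *
W2,W3=[dict(np.load(f"pics/{n}.npz")) for n in("w2","w3")]
def hough(c,x0,x1,y0,y1,a,b):
    g=cv2.cvtColor(c["pixels"],cv2.COLOR_RGB2GRAY)[y0:y1,x0:x1]
    r=cv2.HoughCircles(g,cv2.HOUGH_GRADIENT_ALT,1.5,3,param1=120,param2=.6,minRadius=a,maxRadius=b)
    return None if r is None else r.reshape(-1,3)+[x0,y0,0]
print("well w2",hough(W2,205,300,55,150,20,42)); print("well w3",hough(W3,180,270,190,285,20,42))
print("sleeve w2",hough(W2,380,475,120,220,25,45))
for c,z,pts in [(W2,.028,[(251,101)]),(W3,.028,[(223,236),(220.5,235)])]:
    for p in pts: print(plane(c,p,z))
print("tub",plane(W3,(388,345),.11))
cv2.imwrite("pics/crop1.png",np.hstack([cv2.resize(W2["pixels"][20:240,180:490,::-1],None,fx=2.5,fy=2.5,interpolation=cv2.INTER_CUBIC)]))
```

```text
well w2 [[248.5        100.          30.47973061]]
well w3 [[231.         245.5         34.72548676]
 [220.5        235.          27.94243813]]
sleeve w2 [[425.         169.5         37.81584549]
 [443.         159.          31.30839729]
 [425.         169.5         29.43663979]]
[0.65343325 0.07887523 0.028     ]
[0.64814794 0.08860217 0.028     ]
[0.64718026 0.08569388 0.028     ]
tub [0.72331911 0.27667567 0.11      ]
```

View pics/crop1.png

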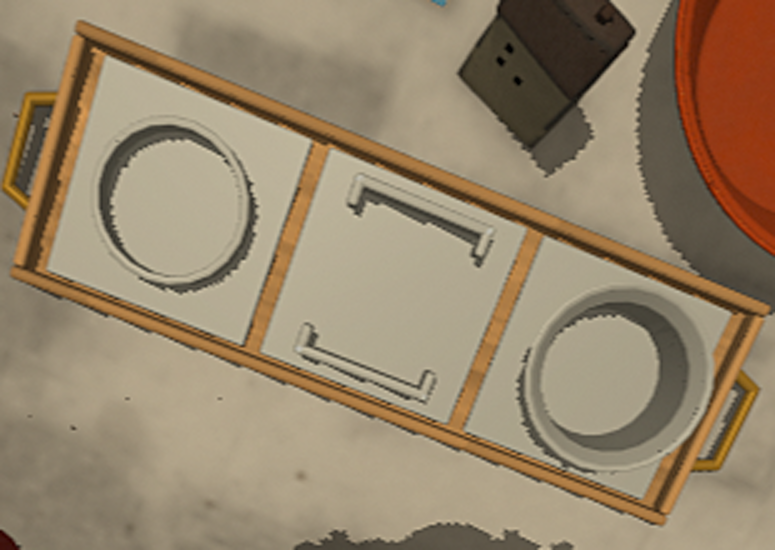

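Crop shows the ring centred at about (250,100) in the full image, and the pocket's walls running along the caddy with its openings facing the neighbours.

Call:
{"op": "jog_arm", "data": {
  "motion": [
    {"fingers": -0.3,"offset": [0.3,-3.3,0],"dr": [0,0,0]},
    {"fingers": -0.3,"offset": [0.3,-3.3,0],"dr": [0,0,0]},
    {"fingers": -0.3,"offset": [0.3,-3.3,0],"dr": [0,0,0]},
    {"fingers": -0.3,"offset": [0.3,-3.3,0],"dr": [0,0,0]},
    {"fingers": -0.3,"offset": [0.3,-3.3,0],"dr": [0,0,0]},
    {"fingers": -0.3,"offset": [0.3,-3.3,0],"dr": [0,0,0]},
    {"fingers": -0.3,"offset": [0.3,-3.3,0],"dr": [0,0,0]},
    {"fingers": -0.3,"offset": [0.3,-3.3,0],"dr": [0,0,0]},
    {"fingers": -0.3,"offset": [0.3,-3.3,0],"dr": [0,0,0]},
    {"fingers": -0.3,"offset": [0,0,0],"dr": [0,0,1.4]}
  ]
}}

```text
time: 9.62
eef_pos: [0.5424, 0.0804, 0.124]
tcp_rot: [-0.001, -0.028, 1.0, -0.001]
wrist_force: [-0.1, 0.1, -1.3]
finger_gap: 0.0466
grip_force: 41.4
```

Call:
{"op": "jog_arm", "data": {
  "motion": [
    {"fingers": -0.3,"offset": [-3.0,0,0],"dr": [0,0,0]},
    {"fingers": -0.3,"offset": [-3.0,0,0],"dr": [0,0,0]},
    {"fingers": -0.3,"offset": [-3.0,0,0],"dr": [0,0,0]},
    {"fingers": -0.3,"offset": [-3.0,0,0],"dr": [0,0,0]},
    {"fingers": -0.3,"offset": [-3.0,0,0],"dr": [0,0,0]},
    {"fingers": -0.3,"offset": [-2.0,0,0],"dr": [0,0,0]},
    {"fingers": -0.3,"offset": [0,0,0],"dr": [0,0,0]},
    {"fingers": -0.3,"offset": [0,0,0],"dr": [0,0,0]},
    {"fingers": -0.3,"offset": [0,0,0],"dr": [0,0,0]},
    {"fingers": -0.3,"offset": [0,0,0],"dr": [0,0,0]}
  ]
}}

```text
time: 10.45
eef_pos: [0.7119, 0.0956, 0.1242]
tcp_rot: [-0.001, -0.03, 1.0, 0.0]
wrist_force: [-0.0, 0.2, -0.3]
finger_gap: 0.0463
grip_force: 41.4
```

Run:
```python
from h import *
from cell import bot
snap(bot,"wrist","w6")
go(bot,[.650,.083,.11],93.5); s=bot.state(); print(s["grip_force"],s["wrist_force"])
```

```text
t 10.5 tcp [0.712  0.0956 0.1245] tool-y yaw 93.5 gap 0.0463
 offset cm [ 6.27 -0.88  1.45]
 dr deg [ 0.   -0.03 -0.02] q6 0.073
41.394952689588536 [-0.35119516 -0.34116711 -0.68123919]
```

View pics/w6.png

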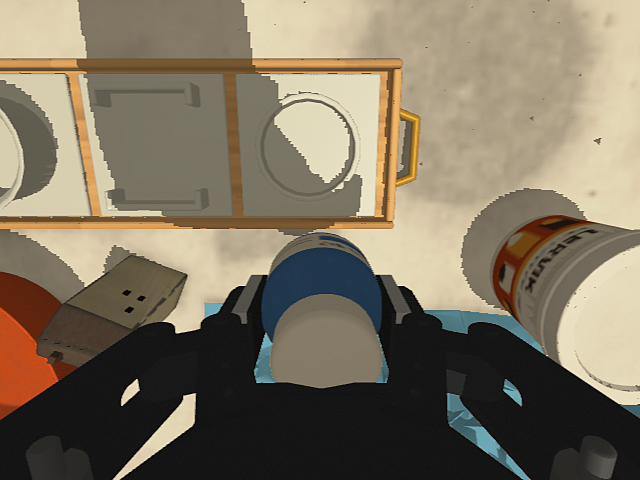

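The view shows the well ring spanning columns 256–360 and rows 92–201, the tray's near end corners at (402,60) and (395,226), and the pocket walls at columns about 95–207, rows 82–210.

Run:
```python
from h import *
from cell import bot
W6,W2=dict(np.load("pics/w6.npz")),dict(np.load("pics/w2.npz"))
w=plane(W6,(308,147),.028); print("well",w, tri(W6,(308,147),W2,(250,100.5)))
P=[plane(W6,p,.02) for p in [(402,60),(395,226),(0,60),(0,228)]]; print(np.round(P,4))
for p in [(256,147),(360,147),(308,92),(308,201)]: print(np.round(plane(W6,p,.028),4))
print("pocket wall corners",[np.round(plane(W6,p,.030)[:2],4) for p in [(95,82),(198,83),(108,186),(206,187)]])
for t in ([.650,.083,.03],[w[0],w[1],.03]): go(bot,t,93.5)
```

```text
well [0.65097458 0.08330303 0.028     ] (array([0.65245071, 0.08285271, 0.01559466]), np.float64(0.0025085186070896467))
[[ 0.5921  0.1419  0.02  ]
 [ 0.704   0.1503  0.02  ]
 [ 0.6079 -0.1217  0.02  ]
 [ 0.7231 -0.1424  0.02  ]]
[0.6531 0.0482 0.028 ]
[0.6489 0.1184 0.028 ]
[0.6163 0.0816 0.028 ]
[0.6878 0.0851 0.028 ]
pocket wall corners [array([ 0.6188, -0.0547]), array([0.6154, 0.0111]), array([ 0.6853, -0.0531]), array([0.6819, 0.0144])]
t 10.5 tcp [0.712  0.0956 0.1245] tool-y yaw 93.5 gap 0.0463
 offset cm [ 6.26 -0.88  9.45]
 dr deg [ 0.   -0.03 -0.02] q6 0.073
t 10.5 tcp [0.712  0.0956 0.1245] tool-y yaw 93.5 gap 0.0463
 offset cm [ 6.16 -0.86  9.45]
 dr deg [ 0.   -0.03 -0.02] q6 0.073
```

Call:
{"op": "jog_arm", "data": {
  "motion": [
    {"fingers": -0.3,"offset": [2.0,-0.3,0],"dr": [0,0,0]},
    {"fingers": -0.3,"offset": [2.1,-0.3,0],"dr": [0,0,0]},
    {"fingers": -0.3,"offset": [2.1,-0.3,0],"dr": [0,0,0]},
    {"fingers": -0.3,"offset": [0,0,0],"dr": [0,0,0]},
    {"fingers": -0.3,"offset": [0,0,2.0],"dr": [0,0,0]},
    {"fingers": -0.3,"offset": [0,0,2.0],"dr": [0,0,0]},
    {"fingers": -0.3,"offset": [0,0,1.0],"dr": [0,0,0]},
    {"fingers": -0.3,"offset": [0,0,1.0],"dr": [0,0,0]},
    {"fingers": -0.3,"offset": [0,0,0],"dr": [0,0,0]},
    {"fingers": -0.3,"offset": [0,0,0],"dr": [0,0,0]}
  ]
}}

```text
time: 11.33
eef_pos: [0.6516, 0.0829, 0.0643]
tcp_rot: [-0.0, -0.03, 1.0, 0.0]
wrist_force: [-0.2, -0.2, -0.3]
finger_gap: 0.0461
grip_force: 41.4
```

Run:
```python
from h import *
from cell import bot
go(bot,[.651,.0833,.0265],93.5); s=bot.state(); print(s["grip_force"],s["wrist_force"])
```

```text
t 11.33 tcp [0.6516 0.0829 0.0643] tool-y yaw 93.5 gap 0.0461
 offset cm [0.06 0.05 3.78]
 dr deg [ 0.   -0.03 -0.03] q6 0.066
41.38260786625324 [-0.19003695 -0.17411757 -0.2821445 ]
```

Call:
{"op": "jog_arm", "data": {
  "motion": [
    {"fingers": -0.3,"offset": [0,0,1.0],"dr": [0,0,0]},
    {"fingers": -0.3,"offset": [0,0,1.0],"dr": [0,0,0]},
    {"fingers": -0.3,"offset": [0,0,0.6],"dr": [0,0,0]},
    {"fingers": -0.3,"offset": [0,0,0.4],"dr": [0,0,0]},
    {"fingers": -0.3,"offset": [0,0,0.2],"dr": [0,0,0]},
    {"fingers": -0.3,"offset": [0,0,0.2],"dr": [0,0,0]},
    {"fingers": -0.3,"offset": [0,0,0.1],"dr": [0,0,0]},
    {"fingers": -0.3,"offset": [0,0,0.1],"dr": [0,0,0]},
    {"fingers": -0.3,"offset": [0,0,0],"dr": [0,0,0]},
    {"fingers": -0.3,"offset": [0,0,0],"dr": [0,0,0]}
  ]
}}

```text
time: 12.17
eef_pos: [0.6518, 0.0828, 0.0285]
tcp_rot: [0.0, -0.03, 1.0, 0.0]
wrist_force: [-0.2, -0.7, -1.1]
finger_gap: 0.046
grip_force: 41.4
```

Call:
{"op": "jog_arm", "data": {
  "motion": [
    {"fingers": -0.3,"offset": [0,0,0.1],"dr": [0,0,0]},
    {"fingers": -0.3,"offset": [0,0,0.1],"dr": [0,0,0]},
    {"fingers": -0.3,"offset": [0,0,0],"dr": [0,0,0]},
    {"fingers": -0.3,"offset": [0,0,0],"dr": [0,0,0]},
    {"fingers": -0.3,"offset": [0,0,0],"dr": [0,0,0]},
    {"fingers": -0.3,"offset": [0,0,0],"dr": [0,0,0]},
    {"fingers": -0.3,"offset": [0,0,0],"dr": [0,0,0]},
    {"fingers": -0.3,"offset": [0,0,0],"dr": [0,0,0]},
    {"fingers": -0.3,"offset": [0,0,0],"dr": [0,0,0]},
    {"fingers": -0.3,"offset": [0,0,0],"dr": [0,0,0]}
  ]
}}

```text
time: 13.0
eef_pos: [0.6517, 0.0828, 0.0263]
tcp_rot: [-0.0, -0.03, 1.0, 0.0]
wrist_force: [0.7, -0.2, -1.1]
finger_gap: 0.0467
grip_force: 41.4
```

Call:
{"op": "jog_arm", "data": {
  "motion": [
    {"fingers": -0.3,"offset": [0,0,0.1],"dr": [0,0,0]},
    {"fingers": -0.3,"offset": [0,0,0],"dr": [0,0,0]},
    {"fingers": -0.3,"offset": [0,0,0],"dr": [0,0,0]},
    {"fingers": -0.3,"offset": [0,0,0],"dr": [0,0,0]},
    {"fingers": -0.3,"offset": [0,0,0],"dr": [0,0,0]},
    {"fingers": -0.3,"offset": [0,0,0],"dr": [0,0,0]},
    {"fingers": -0.3,"offset": [0,0,0],"dr": [0,0,0]},
    {"fingers": -0.3,"offset": [0,0,0],"dr": [0,0,0]},
    {"fingers": -0.3,"offset": [0,0,0],"dr": [0,0,0]},
    {"fingers": -0.3,"offset": [0,0,0],"dr": [0,0,0]}
  ]
}}

```text
time: 13.83
eef_pos: [0.6518, 0.0828, 0.0262]
tcp_rot: [0.0, -0.03, 1.0, 0.0]
wrist_force: [-1.3, -0.2, 6.2]
finger_gap: 0.0463
grip_force: 42.1
```

Call:
{"op": "jog_arm", "data": {
  "motion": [
    {"fingers": 0.2,"offset": [0,0,0],"dr": [0,0,0]},
    {"fingers": 0.4,"offset": [0,0,0],"dr": [0,0,0]},
    {"fingers": 0.6,"offset": [0,0,0],"dr": [0,0,0]},
    {"fingers": 0.6,"offset": [0,0,0],"dr": [0,0,0]},
    {"fingers": 0.6,"offset": [0,0,-1.0],"dr": [0,0,0]},
    {"fingers": 0.6,"offset": [0,0,-2.0],"dr": [0,0,0]},
    {"fingers": 0.6,"offset": [0,0,-3.0],"dr": [0,0,0]},
    {"fingers": 1,"offset": [0,0,-4.0],"dr": [0,0,0]},
    {"fingers": 1,"offset": [0,0,-4.0],"dr": [0,0,0]},
    {"fingers": 1,"offset": [0,0,-4.0],"dr": [0,0,0]}
  ]
}}

```text
time: 14.67
eef_pos: [0.6512, 0.0827, 0.2079]
tcp_rot: [0.0, -0.03, 1.0, 0.0]
wrist_force: [2.1, -0.3, 0.2]
finger_gap: 0.0854
grip_force: 0.0
```

Run:
```python
from h import *
from cell import bot
snap(bot,"wrist","w7")
go(bot,[.60,-.363,.22],93.5)
W1=dict(np.load("pics/w1.npz"))
for p in [(541,158),(506,123),(506,195)]: print("rim",plane(W1,p,.09))
```

```text
t 14.72 tcp [0.6539 0.083  0.2168] tool-y yaw 93.5 gap 0.0853
 offset cm [  8.07 -44.2   -0.45]
 dr deg [ 0.05  0.64 -0.03] q6 0.066
rim [ 0.55231744 -0.39556379  0.09      ]
rim [ 0.56547753 -0.34954939  0.09      ]
rim [ 0.509709   -0.38445263  0.09      ]
```

Call:
{"op": "jog_arm", "data": {
  "motion": [
    {"fingers": 1,"offset": [0.6,-3.4,-0.2],"dr": [0,0,0]},
    {"fingers": 1,"offset": [0.6,-3.4,-0.2],"dr": [0,0,0]},
    {"fingers": 1,"offset": [0.6,-3.4,-0.2],"dr": [0,0,0]},
    {"fingers": 1,"offset": [0.6,-3.4,-0.2],"dr": [0,0,0]},
    {"fingers": 1,"offset": [0.6,-3.4,-0.2],"dr": [0,0,0]},
    {"fingers": 1,"offset": [0.6,-3.4,-0.2],"dr": [0,0,0]},
    {"fingers": 1,"offset": [0.6,-3.4,-0.2],"dr": [0,0,0]},
    {"fingers": 1,"offset": [0.6,-3.4,-0.2],"dr": [0,0,0]},
    {"fingers": 1,"offset": [0.6,-3.4,-0.2],"dr": [0,0,0]},
    {"fingers": 1,"offset": [0.6,-3.4,-0.2],"dr": [0,0,0]}
  ]
}}

```text
time: 15.55
eef_pos: [0.6118, -0.2619, 0.2262]
tcp_rot: [0.0, -0.03, 1.0, -0.0]
wrist_force: [0.4, -0.0, -0.2]
finger_gap: 0.0855
grip_force: 0.0
```

Call:
{"op": "jog_arm", "data": {
  "motion": [
    {"fingers": 1,"offset": [0.6,-3.4,0],"dr": [0,0,0]},
    {"fingers": 1,"offset": [0.6,-3.4,0],"dr": [0,0,0]},
    {"fingers": 1,"offset": [0.6,-3.4,0],"dr": [0,0,0]},
    {"fingers": 1,"offset": [0,0,0],"dr": [0,0,0]},
    {"fingers": 1,"offset": [0,0,0],"dr": [0,0,0]},
    {"fingers": 1,"offset": [0,0,0],"dr": [0,0,0]},
    {"fingers": 1,"offset": [0,0,0],"dr": [0,0,0]},
    {"fingers": 1,"offset": [0,0,0],"dr": [0,0,0]},
    {"fingers": 1,"offset": [0,0,0],"dr": [0,0,0]},
    {"fingers": 1,"offset": [0,0,0],"dr": [0,0,0]}
  ]
}}

```text
time: 16.38
eef_pos: [0.6009, -0.3622, 0.2256]
tcp_rot: [0.0, -0.031, 1.0, -0.0]
wrist_force: [-0.1, 0.5, 0.0]
finger_gap: 0.0853
grip_force: 0.0
```

Run:
```python
from h import *
from cell import bot
snap(bot,"wrist","w8")
go(bot,[.537,-.366,.15],93.5)
```

```text
t 16.43 tcp [ 0.6008 -0.3624  0.2255] tool-y yaw 93.5 gap 0.0858
 offset cm [6.39 0.03 7.55]
 dr deg [-0.    0.01  0.03] q6 -0.604
```

View pics/w8.png

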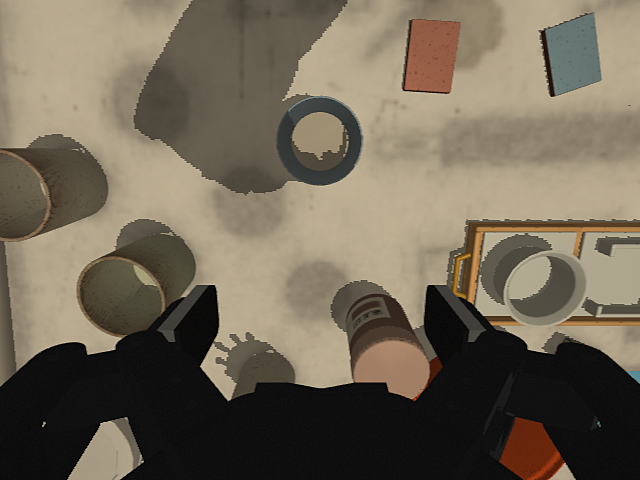

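The cup's rim spans columns 277–362 and rows 96–186, centre (319.5,141). The sleeve mouth is centred near (545,288).

Run:
```python
from h import *
from cell import bot
c=dict(np.load("pics/w8.npz"));W1=dict(np.load("pics/w1.npz"));W2=dict(np.load("pics/w2.npz"));W6=dict(np.load("pics/w6.npz"))
r=plane(c,(319.5,141),.09); print(r,[np.round(plane(c,p,.09),4) for p in [(277,141),(362,141),(319.5,96),(319.5,186)]])
print("cup rim tri",tri(c,(319.5,141),W1,(506,159)))
print("sleeve",plane(c,(545,288),.051),plane(W2,(425,169.5),.051),tri(c,(545,288),W2,(426,171)))
go(bot,[r[0],r[1],.05],93.5)
for n,uv,d in [("a",(575,55),c),("red",(432,55),c)]:
    L=cv2.cvtColor(d["pixels"],cv2.COLOR_RGB2LAB).astype(int); D=np.abs(L-np.median(L[uv[1]-3:uv[1]+4,uv[0]-3:uv[0]+4].reshape(-1,3),0))
    for k in blobs((D[...,1:].max(-1)<8)&(D[...,0]<35)):
        if cv2.pointPolygonTest(k,uv,False)>0: print(n,rect(d,k,.008))
```

```text
[ 0.53576177 -0.36715175  0.09      ] [array([ 0.5378, -0.4004,  0.09  ]), array([ 0.5337, -0.3339,  0.09  ]), array([ 0.5029, -0.3691,  0.09  ]), array([ 0.5709, -0.365 ,  0.09  ])]
cup rim tri (array([ 0.53700478, -0.36672221,  0.09048824]), np.float64(0.002629771258621675))
sleeve [ 0.66382386 -0.13358478  0.051     ] [ 0.66596373 -0.12969165  0.051     ] (array([ 0.66488026, -0.13208524,  0.04888931]), np.float64(0.000410730426555198))
t 16.43 tcp [ 0.6008 -0.3624  0.2255] tool-y yaw 93.5 gap 0.0858
 offset cm [ 6.53 -0.08 17.55]
 dr deg [-0.    0.01  0.03] q6 -0.604
a [ 442.  -130.5   60.9   45.2   22.1]
red [ 451.4 -265.7   61.    45.1   -0. ]
```

Call:
{"op": "jog_arm", "data": {
  "motion": [
    {"fingers": 1,"offset": [2.2,0,0],"dr": [0,0,0]},
    {"fingers": 1,"offset": [2.2,-0.1,0],"dr": [0,0,0]},
    {"fingers": 1,"offset": [2.1,0,0],"dr": [0,0,0]},
    {"fingers": 1,"offset": [0,0,3],"dr": [0,0,0]},
    {"fingers": 1,"offset": [0,0,3],"dr": [0,0,0]},
    {"fingers": 1,"offset": [0,0,3],"dr": [0,0,0]},
    {"fingers": 1,"offset": [0,0,1],"dr": [0,0,0]},
    {"fingers": 1,"offset": [0,0,0],"dr": [0,0,0]},
    {"fingers": 1,"offset": [0,0,0],"dr": [0,0,0]},
    {"fingers": 1,"offset": [0,0,0],"dr": [0,0,0]}
  ],
  "grip_force": 25
}}

```text
time: 17.27
eef_pos: [0.5368, -0.3685, 0.1272]
tcp_rot: [0.001, -0.03, 1.0, -0.001]
wrist_force: [-0.2, -0.2, -0.4]
finger_gap: 0.0852
grip_force: 0.0
```

Run:
```python
from h import *
from cell import bot
go(bot,[.536,-.367,.046],93.5)
```

```text
t 17.27 tcp [ 0.5368 -0.3685  0.1272] tool-y yaw 93.5 gap 0.0852
 offset cm [0.08 0.17 8.12]
 dr deg [-0.08  0.11 -0.02] q6 -0.662
```

Call:
{"op": "jog_arm", "data": {
  "motion": [
    {"fingers": 1,"offset": [0.1,0.2,1],"dr": [0,0,0]},
    {"fingers": 1,"offset": [0,0,2],"dr": [0,0,0]},
    {"fingers": 1,"offset": [0,0,2],"dr": [0,0,0]},
    {"fingers": 1,"offset": [0,0,2],"dr": [0,0,0]},
    {"fingers": 1,"offset": [0,0,1.1],"dr": [0,0,0]},
    {"fingers": 1,"offset": [0,0,0],"dr": [0,0,0]},
    {"fingers": 0.7,"offset": [0,0,0],"dr": [0,0,0]},
    {"fingers": 0.5,"offset": [0,0,0],"dr": [0,0,0]},
    {"fingers": 0.3,"offset": [0,0,0],"dr": [0,0,0]},
    {"fingers": 0.1,"offset": [0,0,0],"dr": [0,0,0]}
  ]
}}

```text
time: 18.1
eef_pos: [0.5354, -0.3667, 0.0457]
tcp_rot: [0.001, -0.03, 1.0, -0.001]
wrist_force: [-0.1, -0.3, 3.2]
finger_gap: 0.0663
grip_force: 27.9
```

Call:
{"op": "jog_arm", "data": {
  "motion": [
    {"fingers": 0.1,"offset": [0,0,0],"dr": [0,0,0]},
    {"fingers": 0.1,"offset": [0,0,0],"dr": [0,0,0]},
    {"fingers": 0.1,"offset": [0,0,0],"dr": [0,0,0]},
    {"fingers": 0.1,"offset": [0,0,0],"dr": [0,0,0]},
    {"fingers": 0.1,"offset": [0,0,0],"dr": [0,0,0]},
    {"fingers": 0.1,"offset": [0,0,0],"dr": [0,0,0]},
    {"fingers": 0.1,"offset": [0,0,0],"dr": [0,0,0]},
    {"fingers": 0.1,"offset": [0,0,0],"dr": [0,0,0]},
    {"fingers": 0.1,"offset": [0,0,0],"dr": [0,0,0]},
    {"fingers": 0.1,"offset": [0,0,0],"dr": [0,0,0]}
  ]
}}

```text
time: 18.93
eef_pos: [0.5355, -0.3668, 0.0457]
tcp_rot: [0.001, -0.03, 1.0, -0.001]
wrist_force: [0.5, -0.2, 7.1]
finger_gap: 0.0665
grip_force: 27.8
```

Call:
{"op": "jog_arm", "data": {
  "motion": [
    {"fingers": 0.1,"offset": [0,0,-0.3],"dr": [0,0,0]},
    {"fingers": 0.1,"offset": [0,0,-0.7],"dr": [0,0,0]},
    {"fingers": 0.1,"offset": [0,0,-1.5],"dr": [0,0,0]},
    {"fingers": 0.1,"offset": [0,0,-2],"dr": [0,0,0]},
    {"fingers": 0.1,"offset": [0,0,-2.5],"dr": [0,0,0]},
    {"fingers": 0.1,"offset": [0,0,-2],"dr": [0,0,0]},
    {"fingers": 0.1,"offset": [0,0,-1],"dr": [0,0,0]},
    {"fingers": 0.1,"offset": [0,0,0],"dr": [0,0,0]},
    {"fingers": 0.1,"offset": [0,0,0],"dr": [0,0,0]},
    {"fingers": 0.1,"offset": [0,0,0],"dr": [0,0,0]}
  ]
}}

```text
time: 19.77
eef_pos: [0.534, -0.3657, 0.1429]
tcp_rot: [-0.001, -0.03, 1.0, 0.001]
wrist_force: [-0.5, -0.2, -0.1]
finger_gap: 0.0664
grip_force: 28.0
```

Run:
```python
from h import *
from cell import bot
c=snap(bot,"wrist","w9")
go(bot,[.664,-.1325,.15],93.5); s=bot.state(); print(s["grip_force"],s["wrist_force"])
```

```text
t 19.82 tcp [ 0.5339 -0.3656  0.1427] tool-y yaw 93.5 gap 0.0666
 offset cm [-14.39  22.49  -0.73]
 dr deg [ 0.09 -0.11 -0.03] q6 -0.661
28.035964721348137 [-0.34706504 -1.01235319 -1.02149491]
```

View pics/w9.png

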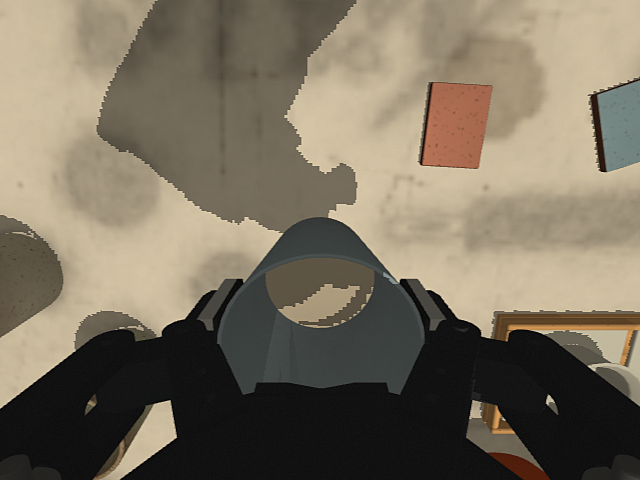

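The cup is held upright between the fingers, rim spanning columns 217–425; nothing slipped.

Run:
```python
from h import *
from cell import bot
c=dict(np.load("pics/w8.npz"));W2=dict(np.load("pics/w2.npz"));W6=dict(np.load("pics/w6.npz"));S=dict(np.load("pics/scene0.npz"))
print("jar base left/right, z0",plane(c,(350,325),0),"top",plane(c,(390,368),.09), "jar top tri scene",tri(c,(388,370),S,(384,138)))
print("jar w2: base",plane(W2,(528,180),0),"top",plane(W2,(605,175),.09))
print("bowl rim edge near tray",plane(W2,(455,50),.08),plane(W2,(520,133),.08))
m=cv2.inRange(hsv(W2),(3,170,60),(14,255,255)); m[240:]=0; k=blobs(m)[0]; P=np.array([plane(W2,p,.08) for p in k.reshape(-1,2)]); print("bowl min x",P[P[:,0].argmin()],"max y",P[P[:,1].argmax()])
```

```text
jar base left/right, z0 [ 0.74601568 -0.31833314  0.        ] top [ 0.73730081 -0.28871047  0.09      ] jar top tri scene (array([ 0.73577974, -0.29156281,  0.09203432]), np.float64(0.003806947279072821))
jar w2: base [ 0.71104715 -0.27110933  0.        ] top [ 0.7339011  -0.28624121  0.09      ]
bowl rim edge near tray [ 0.77472418 -0.09284349  0.08      ] [ 0.73571769 -0.19065942  0.08      ]
bowl min x [ 0.73195368 -0.16128781  0.08      ] max y [ 0.81103975 -0.07396848  0.08      ]
```

Call:
{"op": "jog_arm", "data": {
  "motion": [
    {"fingers": 0.1,"offset": [-0.8,2.2,-0.2],"dr": [0,0,0]},
    {"fingers": 0.1,"offset": [-0.8,2.8,0],"dr": [0,0,0]},
    {"fingers": 0.1,"offset": [-1.5,2.8,0],"dr": [0,0,0]},
    {"fingers": 0.1,"offset": [-1.9,2.8,0],"dr": [0,0,0]},
    {"fingers": 0.1,"offset": [-1.9,2.8,0],"dr": [0,0,0]},
    {"fingers": 0.1,"offset": [-1.9,2.8,0],"dr": [0,0,0]},
    {"fingers": 0.1,"offset": [-1.9,2.8,0],"dr": [0,0,0]},
    {"fingers": 0.1,"offset": [-1.9,2.0,0],"dr": [0,0,0]},
    {"fingers": 0.1,"offset": [-1.2,1.0,0],"dr": [0,0,0]},
    {"fingers": 0.1,"offset": [-0.6,0.5,0],"dr": [0,0,0]}
  ]
}}

```text
time: 20.65
eef_pos: [0.6655, -0.1305, 0.1446]
tcp_rot: [-0.001, -0.031, 1.0, 0.0]
wrist_force: [0.5, 0.0, 0.2]
finger_gap: 0.0664
grip_force: 28.1
```

Call:
{"op": "jog_arm", "data": {
  "motion": [
    {"fingers": 0.1,"offset": [0,0,1],"dr": [0,0,0]},
    {"fingers": 0.1,"offset": [0,0,1],"dr": [0,0,0]},
    {"fingers": 0.1,"offset": [0,0,0],"dr": [0,0,0]},
    {"fingers": 0.1,"offset": [0,0,0],"dr": [0,0,0]},
    {"fingers": 0.1,"offset": [0,0,0],"dr": [0,0,0]},
    {"fingers": 0.1,"offset": [0,0,0],"dr": [0,0,0]},
    {"fingers": 0.1,"offset": [0,0,0],"dr": [0,0,0]},
    {"fingers": 0.1,"offset": [0,0,0],"dr": [0,0,0]},
    {"fingers": 0.1,"offset": [0,0,0],"dr": [0,0,0]},
    {"fingers": 0.1,"offset": [0,0,0],"dr": [0,0,0]}
  ]
}}

```text
time: 21.48
eef_pos: [0.6648, -0.1329, 0.1265]
tcp_rot: [0.0, -0.03, 1.0, -0.0]
wrist_force: [0.3, 0.1, -0.8]
finger_gap: 0.0661
grip_force: 28.1
```

Run:
```python
from h import *
from cell import bot
c=snap(bot,"wrist","w10"); snap(bot,"scene","s10"); snap(bot,"side","d10")
go(bot,[.6645,-.1325,.0577],93.5); s=bot.state(); print(s["grip_force"],s["wrist_force"])
S=dict(np.load("pics/s10.npz"));D=dict(np.load("pics/d10.npz"))
a=cv2.resize(S["pixels"][120:270,240:420],None,fx=2.2,fy=2.2,interpolation=cv2.INTER_CUBIC)
b=cv2.resize(D["pixels"][170:290,230:350],None,fx=2.75,fy=2.75,interpolation=cv2.INTER_CUBIC)
w=c["pixels"][:330,200:]
cv2.imwrite("pics/mix.png",np.hstack([a,b])[...,::-1])
print(a.shape,b.shape)
```

```text
t 21.63 tcp [ 0.6647 -0.1328  0.1263] tool-y yaw 93.5 gap 0.0664
 offset cm [0.02 0.03 6.86]
 dr deg [ 0.01 -0.   -0.03] q6 -0.258
28.100824628490955 [-0.16849113  0.13338395  0.16070633]
(330, 396, 3) (330, 330, 3)
```

Call:
{"op": "jog_arm", "data": {
  "motion": [
    {"fingers": 0.1,"offset": [0,0,1],"dr": [0,0,0]},
    {"fingers": 0.1,"offset": [0,0,1],"dr": [0,0,0]},
    {"fingers": 0.1,"offset": [0,0,1],"dr": [0,0,0]},
    {"fingers": 0.1,"offset": [0,0,0.6],"dr": [0,0,0]},
    {"fingers": 0.1,"offset": [0,0,0.4],"dr": [0,0,0]},
    {"fingers": 0.1,"offset": [0,0,0.4],"dr": [0,0,0]},
    {"fingers": 0.1,"offset": [0,0,0.4],"dr": [0,0,0]},
    {"fingers": 0.1,"offset": [0,0,0.2],"dr": [0,0,0]},
    {"fingers": 0.1,"offset": [0,0,0],"dr": [0,0,0]},
    {"fingers": 0.1,"offset": [0,0,0],"dr": [0,0,0]}
  ]
}}

```text
time: 22.47
eef_pos: [0.6648, -0.1328, 0.0764]
tcp_rot: [0.0, -0.03, 1.0, 0.0]
wrist_force: [0.2, 0.2, -0.6]
finger_gap: 0.066
grip_force: 28.1
```

Call:
{"op": "jog_arm", "data": {
  "motion": [
    {"fingers": 0.1,"offset": [0,0,0.3],"dr": [0,0,0]},
    {"fingers": 0.1,"offset": [0,0,0.3],"dr": [0,0,0]},
    {"fingers": 0.1,"offset": [0,0,0.2],"dr": [0,0,0]},
    {"fingers": 0.1,"offset": [0,0,0.2],"dr": [0,0,0]},
    {"fingers": 0.1,"offset": [0,0,0.2],"dr": [0,0,0]},
    {"fingers": 0.1,"offset": [0,0,0.1],"dr": [0,0,0]},
    {"fingers": 0.1,"offset": [0,0,0],"dr": [0,0,0]},
    {"fingers": 0.1,"offset": [0,0,0],"dr": [0,0,0]},
    {"fingers": 0.1,"offset": [0,0,0],"dr": [0,0,0]},
    {"fingers": 0.1,"offset": [0,0,0],"dr": [0,0,0]}
  ]
}}

```text
time: 23.3
eef_pos: [0.6648, -0.1328, 0.0634]
tcp_rot: [0.0, -0.03, 1.0, 0.0]
wrist_force: [-0.3, -0.1, -0.7]
finger_gap: 0.0659
grip_force: 28.1
```

No contact yet; continue the last 6 mm gently.

Call:
{"op": "jog_arm", "data": {
  "motion": [
    {"fingers": 0.1,"offset": [0,0,0.2],"dr": [0,0,0]},
    {"fingers": 0.1,"offset": [0,0,0.1],"dr": [0,0,0]},
    {"fingers": 0.1,"offset": [0,0,0.1],"dr": [0,0,0]},
    {"fingers": 0.1,"offset": [0,0,0.1],"dr": [0,0,0]},
    {"fingers": 0.1,"offset": [0,0,0],"dr": [0,0,0]},
    {"fingers": 0.1,"offset": [0,0,0],"dr": [0,0,0]},
    {"fingers": 0.1,"offset": [0,0,0],"dr": [0,0,0]},
    {"fingers": 0.1,"offset": [0,0,0],"dr": [0,0,0]},
    {"fingers": 0.1,"offset": [0,0,0],"dr": [0,0,0]},
    {"fingers": 0.1,"offset": [0,0,0],"dr": [0,0,0]}
  ]
}}

```text
time: 24.13
eef_pos: [0.6648, -0.1328, 0.0584]
tcp_rot: [0.0, -0.03, 1.0, 0.0]
wrist_force: [0.2, -0.2, -0.2]
finger_gap: 0.0662
grip_force: 28.1
```

Call:
{"op": "jog_arm", "data": {
  "motion": [
    {"fingers": 0.1,"offset": [0,0,0.1],"dr": [0,0,0]},
    {"fingers": 0.1,"offset": [0,0,0],"dr": [0,0,0]},
    {"fingers": 0.1,"offset": [0,0,0],"dr": [0,0,0]},
    {"fingers": 0.1,"offset": [0,0,0],"dr": [0,0,0]},
    {"fingers": 0.1,"offset": [0,0,0],"dr": [0,0,0]},
    {"fingers": 0.1,"offset": [0,0,0.1],"dr": [0,0,0]},
    {"fingers": 0.1,"offset": [0,0,0],"dr": [0,0,0]},
    {"fingers": 0.1,"offset": [0,0,0],"dr": [0,0,0]},
    {"fingers": 0.1,"offset": [0,0,0],"dr": [0,0,0]},
    {"fingers": 0.1,"offset": [0,0,0],"dr": [0,0,0]}
  ]
}}

```text
time: 24.97
eef_pos: [0.6655, -0.1329, 0.0576]
tcp_rot: [0.001, -0.03, 1.0, -0.0]
wrist_force: [-0.9, -0.0, 11.0]
finger_gap: 0.0664
grip_force: 27.9
```

Call:
{"op": "jog_arm", "data": {
  "motion": [
    {"fingers": 0.7,"offset": [0,0,0],"dr": [0,0,0]},
    {"fingers": 0.9,"offset": [0,0,0],"dr": [0,0,0]},
    {"fingers": 1,"offset": [0,0,0],"dr": [0,0,0]},
    {"fingers": 1,"offset": [0,0,0],"dr": [0,0,0]},
    {"fingers": 1,"offset": [0,0,-1],"dr": [0,0,0]},
    {"fingers": 1,"offset": [0,0,-2],"dr": [0,0,0]},
    {"fingers": 1,"offset": [0,0,-3],"dr": [0,0,0]},
    {"fingers": 1,"offset": [0,0,-4],"dr": [0,0,0]},
    {"fingers": 1,"offset": [0,0,-4],"dr": [0,0,0]},
    {"fingers": 1,"offset": [0,0,-2],"dr": [0,0,0]}
  ]
}}

```text
time: 25.8
eef_pos: [0.6657, -0.133, 0.2223]
tcp_rot: [0.003, -0.03, 1.0, -0.001]
wrist_force: [0.4, -0.4, -0.4]
finger_gap: 0.0857
grip_force: 0.0
```

Call:
{"op": "jog_arm", "data": {
  "motion": [
    {"fingers": 1,"offset": [3,1.6,0],"dr": [0,0,0]},
    {"fingers": 1,"offset": [3,1.6,0],"dr": [0,0,0]},
    {"fingers": 1,"offset": [3,1.6,0],"dr": [0,0,0]},
    {"fingers": 1,"offset": [3,1.6,0],"dr": [0,0,0]},
    {"fingers": 1,"offset": [3,1.6,0],"dr": [0,0,0]},
    {"fingers": 1,"offset": [0,0,0],"dr": [0,0,0]},
    {"fingers": 1,"offset": [0,0,0],"dr": [0,0,0]},
    {"fingers": 1,"offset": [0,0,0],"dr": [0,0,0]},
    {"fingers": 1,"offset": [0,0,0],"dr": [0,0,0]},
    {"fingers": 1,"offset": [0,0,0],"dr": [0,0,0]}
  ]
}}

```text
time: 26.63
eef_pos: [0.5111, -0.0624, 0.2162]
tcp_rot: [0.0, -0.03, 1.0, -0.0]
wrist_force: [0.6, 0.1, -1.1]
finger_gap: 0.0853
grip_force: 0.0
```

```bash
cat >> h.py <<'E'
def tile(c,X):
    p=proj(c,X); u,v=int(p[0]),int(p[1])
    L=cv2.cvtColor(c["pixels"],cv2.COLOR_RGB2LAB).astype(int); D=np.abs(L-np.median(L[v-4:v+5,u-4:u+5].reshape(-1,3),0))
    for k in blobs((D[...,1:].max(-1)<8)&(D[...,0]<45)):
        if cv2.pointPolygonTest(k,(u,v),False)>0:
            q=cv2.boxPoints(cv2.minAreaRect(k)); return rect(c,k,X[2]),k,p
    print("no tile at",p)
E
python3 - <<'E'
from h import *
from cell import bot
c=snap(bot,"wrist","w11"); snap(bot,"scene","s11")
go(bot,[.442,-.130,.10],112)
for n,X in [("a",(.442,-.130,.008)),("b",(.440,.016,.008)),("red",(.452,-.265,.008))]:
    r=tile(c,X); print(n,r and r[0], r and r[2])
E
```

```text
t 26.73 tcp [ 0.5108 -0.0624  0.216 ] tool-y yaw 93.4 gap 0.0855
 offset cm [ 7.27 -6.34 11.6 ]
 dr deg [  0.02  -0.03 -18.56] q6 -0.182
a [ 441.7 -130.2   61.9   45.7   22.1] [256.28254475 132.81087946]
b [439.8  15.4  61.6  45.7  38.4] [404.44042541 139.84413927]
red [ 4.511e+02 -2.652e+02  6.120e+01  4.520e+01  1.000e-01] [118.70559498 134.90565537]
```

View pics/w11.png

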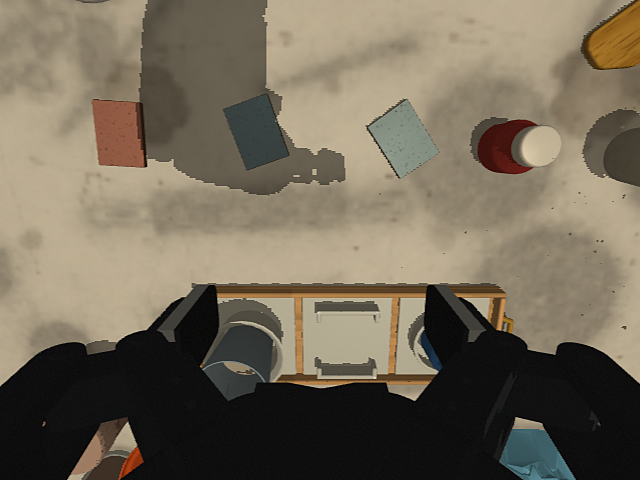

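Tile a is at (256,133), tile b at (404,140), red tile at (119,135); the pocket (columns 316–380) is empty, and the bottle and cup stand in their holders.

Call:
{"op": "jog_arm", "data": {
  "motion": [
    {"fingers": 0.5,"offset": [2.4,-2.1,1],"dr": [0,0,0]},
    {"fingers": 0.5,"offset": [2.4,-2.1,2],"dr": [0,0,0]},
    {"fingers": 0.5,"offset": [2.5,-2.1,2],"dr": [0,0,0]},
    {"fingers": 0.5,"offset": [0,0,2],"dr": [0,0,-6.2]},
    {"fingers": 0.5,"offset": [0,0,2],"dr": [0,0,-6.2]},
    {"fingers": 0.5,"offset": [0,0,2],"dr": [0,0,-6.2]},
    {"fingers": 0.5,"offset": [0,0,2],"dr": [0,0,0]},
    {"fingers": 0.5,"offset": [0,0,2],"dr": [0,0,0]},
    {"fingers": 0.5,"offset": [0,0,0],"dr": [0,0,0]},
    {"fingers": 0.5,"offset": [0,0,0],"dr": [0,0,0]}
  ]
}}

```text
time: 27.57
eef_pos: [0.4406, -0.1293, 0.0657]
tcp_rot: [-0.001, -0.191, 0.982, 0.001]
wrist_force: [-0.5, -0.7, 0.7]
finger_gap: 0.064
grip_force: 0.0
```

Run:
```python
from h import *
from cell import bot
go(bot,[.4417,-.1302,.004],112.1)
c=dict(np.load("pics/w11.npz"))
print("pocket",plane(c,(348,313),.03),plane(c,(346,368),.03))
```

```text
t 27.57 tcp [ 0.4406 -0.1293  0.0657] tool-y yaw 112.0 gap 0.064
 offset cm [-0.08 -0.13  6.17]
 dr deg [ 0.1  -0.11 -0.05] q6 -0.67
pocket [ 0.6198572  -0.02714708  0.03      ] [ 0.68723797 -0.02398528  0.03      ]
```

Call:
{"op": "jog_arm", "data": {
  "motion": [
    {"fingers": 0.5,"offset": [-0.1,-0.1,1],"dr": [0,0,0]},
    {"fingers": 0.5,"offset": [0,0,1.5],"dr": [0,0,0]},
    {"fingers": 0.5,"offset": [0,0,1.5],"dr": [0,0,0]},
    {"fingers": 0.5,"offset": [0,0,1],"dr": [0,0,0]},
    {"fingers": 0.5,"offset": [0,0,0.4],"dr": [0,0,0]},
    {"fingers": 0.5,"offset": [0,0,0.3],"dr": [0,0,0]},
    {"fingers": 0.5,"offset": [0,0,0.2],"dr": [0,0,0]},
    {"fingers": 0.5,"offset": [0,0,0],"dr": [0,0,0]},
    {"fingers": 0.5,"offset": [0,0,0],"dr": [0,0,0]},
    {"fingers": 0.5,"offset": [0,0,0],"dr": [0,0,0]}
  ]
}}

```text
time: 28.4
eef_pos: [0.4428, -0.13, 0.0079]
tcp_rot: [0.0, -0.191, 0.982, -0.0]
wrist_force: [0.6, 0.6, 1.0]
finger_gap: 0.064
grip_force: 0.0
```

Call:
{"op": "jog_arm", "data": {
  "motion": [
    {"fingers": 0.3,"offset": [0,0,0.1],"dr": [0,0,0]},
    {"fingers": 0.3,"offset": [0,0,0.1],"dr": [0,0,0]},
    {"fingers": 0.3,"offset": [0,0,0],"dr": [0,0,0]},
    {"fingers": 0.3,"offset": [0,0,0],"dr": [0,0,0]},
    {"fingers": 0.3,"offset": [0,0,0],"dr": [0,0,0]},
    {"fingers": 0.3,"offset": [0,0,0],"dr": [0,0,0]},
    {"fingers": 0.3,"offset": [0,0,0],"dr": [0,0,0]},
    {"fingers": 0.3,"offset": [0,0,0],"dr": [0,0,0]},
    {"fingers": 0.3,"offset": [0,0,0],"dr": [0,0,0]},
    {"fingers": 0.3,"offset": [0,0,0],"dr": [0,0,0]}
  ]
}}

```text
time: 29.23
eef_pos: [0.4424, -0.1299, 0.0053]
tcp_rot: [-0.0, -0.191, 0.982, 0.0]
wrist_force: [0.3, -0.3, 0.4]
finger_gap: 0.0555
grip_force: 0.0
```

Call:
{"op": "jog_arm", "data": {
  "motion": [
    {"fingers": 0.3,"offset": [0,0,0.1],"dr": [0,0,0]},
    {"fingers": 0.3,"offset": [0,0,0.1],"dr": [0,0,0]},
    {"fingers": 0.3,"offset": [0,0,0.1],"dr": [0,0,0]},
    {"fingers": 0.3,"offset": [0,0,0],"dr": [0,0,0]},
    {"fingers": 0.3,"offset": [0,0,0],"dr": [0,0,0]},
    {"fingers": 0.3,"offset": [0,0,0],"dr": [0,0,0]},
    {"fingers": 0.3,"offset": [0,0,0],"dr": [0,0,0]},
    {"fingers": 0.3,"offset": [0,0,0],"dr": [0,0,0]},
    {"fingers": 0.3,"offset": [0,0,0],"dr": [0,0,0]},
    {"fingers": 0.3,"offset": [0,0,0],"dr": [0,0,0]}
  ]
}}

```text
time: 30.07
eef_pos: [0.4424, -0.1299, 0.0023]
tcp_rot: [-0.0, -0.191, 0.982, 0.0]
wrist_force: [0.7, 0.3, -0.3]
finger_gap: 0.0554
grip_force: 0.0
```

Call:
{"op": "jog_arm", "data": {
  "motion": [
    {"fingers": 0.3,"offset": [0,0,0.1],"dr": [0,0,0]},
    {"fingers": 0.3,"offset": [0,0,0.1],"dr": [0,0,0]},
    {"fingers": 0.3,"offset": [0,0,0],"dr": [0,0,0]},
    {"fingers": 0.3,"offset": [0,0,0],"dr": [0,0,0]},
    {"fingers": 0.3,"offset": [0,0,0],"dr": [0,0,0]},
    {"fingers": 0.3,"offset": [0,0,0],"dr": [0,0,0]},
    {"fingers": 0.3,"offset": [0,0,0],"dr": [0,0,0]},
    {"fingers": 0.3,"offset": [0,0,0],"dr": [0,0,0]},
    {"fingers": 0.3,"offset": [0,0,0],"dr": [0,0,0]},
    {"fingers": 0.3,"offset": [0,0,0],"dr": [0,0,0]}
  ]
}}

```text
time: 30.9
eef_pos: [0.4425, -0.1299, 0.0003]
tcp_rot: [0.0, -0.191, 0.982, 0.0]
wrist_force: [0.4, -0.2, -0.5]
finger_gap: 0.0554
grip_force: 0.0
```

Call:
{"op": "jog_arm", "data": {
  "motion": [
    {"fingers": 0.2,"offset": [0,0,0.1],"dr": [0,0,0]},
    {"fingers": 0.2,"offset": [0,0,0.1],"dr": [0,0,0]},
    {"fingers": 0.2,"offset": [0,0,0],"dr": [0,0,0]},
    {"fingers": 0.2,"offset": [0,0,0],"dr": [0,0,0]},
    {"fingers": 0.2,"offset": [0,0,0],"dr": [0,0,0]},
    {"fingers": 0.2,"offset": [0,0,0],"dr": [0,0,0]},
    {"fingers": 0.2,"offset": [0,0,0],"dr": [0,0,0]},
    {"fingers": 0.2,"offset": [0,0,0],"dr": [0,0,0]},
    {"fingers": 0.2,"offset": [0,0,0],"dr": [0,0,0]},
    {"fingers": 0.2,"offset": [0,0,0],"dr": [0,0,0]}
  ]
}}

```text
time: 31.73
eef_pos: [0.4424, -0.1299, -0.0017]
tcp_rot: [0.0, -0.191, 0.982, 0.0]
wrist_force: [-0.4, -0.0, 0.7]
finger_gap: 0.0512
grip_force: 0.0
```

Call:
{"op": "jog_arm", "data": {
  "motion": [
    {"fingers": 0.2,"offset": [0,0,0.1],"dr": [0,0,0]},
    {"fingers": 0.2,"offset": [0,0,0],"dr": [0,0,0]},
    {"fingers": 0.2,"offset": [0,0,0],"dr": [0,0,0]},
    {"fingers": 0.2,"offset": [0,0,0],"dr": [0,0,0]},
    {"fingers": 0.2,"offset": [0,0,0],"dr": [0,0,0]},
    {"fingers": 0.2,"offset": [0,0,0],"dr": [0,0,0]},
    {"fingers": 0.2,"offset": [0,0,0],"dr": [0,0,0]},
    {"fingers": 0.2,"offset": [0,0,0],"dr": [0,0,0]},
    {"fingers": 0.2,"offset": [0,0,0],"dr": [0,0,0]},
    {"fingers": 0.2,"offset": [0,0,0],"dr": [0,0,0]}
  ]
}}

```text
time: 32.57
eef_pos: [0.4424, -0.1299, -0.0027]
tcp_rot: [-0.0, -0.191, 0.982, 0.0]
wrist_force: [0.8, -0.5, -0.6]
finger_gap: 0.0514
grip_force: 0.0
```

Call:
{"op": "jog_arm", "data": {
  "motion": [
    {"fingers": 0.1,"offset": [0,0,0],"dr": [0,0,0]},
    {"fingers": 0,"offset": [0,0,0],"dr": [0,0,0]},
    {"fingers": -0.1,"offset": [0,0,0],"dr": [0,0,0]},
    {"fingers": -0.3,"offset": [0,0,0],"dr": [0,0,0]},
    {"fingers": -0.3,"offset": [0,0,0],"dr": [0,0,0]},
    {"fingers": -0.3,"offset": [0,0,0],"dr": [0,0,0]},
    {"fingers": -0.3,"offset": [0,0,0],"dr": [0,0,0]},
    {"fingers": -0.3,"offset": [0,0,0],"dr": [0,0,0]},
    {"fingers": -0.3,"offset": [0,0,0],"dr": [0,0,0]},
    {"fingers": -0.3,"offset": [0,0,0],"dr": [0,0,0]}
  ],
  "grip_force": 40
}}

```text
time: 33.4
eef_pos: [0.4427, -0.13, -0.002]
tcp_rot: [0.0, -0.191, 0.982, -0.0]
wrist_force: [-2.9, 0.9, 10.0]
finger_gap: 0.0448
grip_force: 44.1
```

Call:
{"op": "jog_arm", "data": {
  "motion": [
    {"fingers": -0.3,"offset": [0,0,-0.3],"dr": [0,0,0]},
    {"fingers": -0.3,"offset": [0,0,-0.7],"dr": [0,0,0]},
    {"fingers": -0.3,"offset": [0,0,-1.5],"dr": [0,0,0]},
    {"fingers": -0.3,"offset": [0,0,-2.5],"dr": [0,0,0]},
    {"fingers": -0.3,"offset": [0,0,-2.5],"dr": [0,0,0]},
    {"fingers": -0.3,"offset": [0,0,-2],"dr": [0,0,6.2]},
    {"fingers": -0.3,"offset": [0,0,-1],"dr": [0,0,6.2]},
    {"fingers": -0.3,"offset": [0,0,0],"dr": [0,0,6.2]},
    {"fingers": -0.3,"offset": [0,0,0],"dr": [0,0,0]},
    {"fingers": -0.3,"offset": [0,0,0],"dr": [0,0,0]}
  ]
}}

```text
time: 34.23
eef_pos: [0.4423, -0.1298, 0.1025]
tcp_rot: [0.0, -0.032, 0.999, 0.0]
wrist_force: [-0.9, 0.3, -1.0]
finger_gap: 0.0445
grip_force: 41.2
```

Run:
```python
from h import *
from cell import bot
c=snap(bot,"wrist","w12")
go(bot,[.6579,-.0248,.06],93.5); s,p,R=st(bot); print(s["grip_force"],s["wrist_force"])
r=tile(c,(.4417,-.1302,.008)); print("floor",r and r[0])
x=R.as_matrix()[:,0]
for zz in (.008,.010): 
    X=p+x*.022+[0,0,zz]; r=tile(c,X); print(r and (r[0],r[2],cv2.boundingRect(r[1]),cv2.boxPoints(cv2.minAreaRect(r[1])).round(1).tolist()))
```

```text
t 34.28 tcp [ 0.4421 -0.1298  0.1022] tool-y yaw 93.7 gap 0.0448
 offset cm [-22.21   9.09   4.21]
 dr deg [ 0.02 -0.03  0.18] q6 -0.35
41.15372657775879 [ 0.18675744 -0.38146061 -0.14330513]
floor [ 483.7 -127.1   93.9   80.6    3.7]
(array([ 437.8, -130. ,   53.5,   45.9,    3.7]), array([320.67163259, 249.21181057]), (265, 228, 112, 117), [[265.0, 228.0], [376.0, 228.0], [376.0, 344.0], [265.0, 344.0]])
(array([ 436.9, -130. ,   52.7,   45.3,    3.7]), array([320.66756458, 250.70429967]), (265, 228, 112, 117), [[265.0, 228.0], [376.0, 228.0], [376.0, 344.0], [265.0, 344.0]])
```

Call:
{"op": "jog_arm", "data": {
  "motion": [
    {"fingers": -0.3,"offset": [-0.5,3.0,0],"dr": [0,0,0]},
    {"fingers": -0.3,"offset": [-1.0,3.0,0],"dr": [0,0,0]},
    {"fingers": -0.3,"offset": [-2.7,3.0,0],"dr": [0,0,0]},
    {"fingers": -0.3,"offset": [-3.2,0.1,0],"dr": [0,0,0]},
    {"fingers": -0.3,"offset": [-3.2,0,0],"dr": [0,0,0]},
    {"fingers": -0.3,"offset": [-3.2,0,0],"dr": [0,0,0]},
    {"fingers": -0.3,"offset": [-3.2,0,0],"dr": [0,0,0]},
    {"fingers": -0.3,"offset": [-3.2,0,0],"dr": [0,0,0]},
    {"fingers": -0.3,"offset": [-2.0,0,0],"dr": [0,0,0]},
    {"fingers": -0.3,"offset": [0,0,0],"dr": [0,0,0]}
  ]
}}

```text
time: 35.12
eef_pos: [0.6618, -0.0252, 0.1006]
tcp_rot: [0.0, -0.032, 0.999, 0.0]
wrist_force: [-0.3, 0.7, -1.1]
finger_gap: 0.0446
grip_force: 41.2
```

Call:
{"op": "jog_arm", "data": {
  "motion": [
    {"fingers": -0.3,"offset": [0,0,1],"dr": [0,0,0]},
    {"fingers": -0.3,"offset": [0,0,1],"dr": [0,0,0]},
    {"fingers": -0.3,"offset": [0,0,1],"dr": [0,0,0]},
    {"fingers": -0.3,"offset": [0,0,1],"dr": [0,0,0]},
    {"fingers": -0.3,"offset": [0,0,1],"dr": [0,0,0]},
    {"fingers": -0.3,"offset": [0,0,0],"dr": [0,0,0]},
    {"fingers": -0.3,"offset": [0,0,0],"dr": [0,0,0]},
    {"fingers": -0.3,"offset": [0,0,0],"dr": [0,0,0]},
    {"fingers": -0.3,"offset": [0,0,0],"dr": [0,0,0]},
    {"fingers": -0.3,"offset": [0,0,0],"dr": [0,0,0]}
  ]
}}

```text
time: 35.95
eef_pos: [0.659, -0.0257, 0.053]
tcp_rot: [0.001, -0.03, 1.0, 0.0]
wrist_force: [0.3, 0.3, -0.2]
finger_gap: 0.0443
grip_force: 41.2
```

Run:
```python
from h import *
from cell import bot
c=snap(bot,"wrist","w13");
go(bot,[.6579,-.0248,.010],93.5)
cv2.imwrite("pics/w13c.png",cv2.resize(c["pixels"][100:400,160:500,::-1],None,fx=2,fy=2))
# near tray rail inner/outer rows: orange mask in column range
m=cv2.inRange(hsv(c),(8,110,60),(22,255,255)); 
for col in (200,320,440): 
    r=np.where(m[:,col])[0]; print(col,r[:1],r[-1:],len(r))
for row in (150,180,200,215):
    q=np.where(m[row])[0]; print(row,q[:60].tolist() if len(q)<60 else (q.min(),q.max(),len(q)))
```

```text
t 36.0 tcp [ 0.6589 -0.0256  0.0529] tool-y yaw 93.5 gap 0.0449
 offset cm [0.09 0.09 4.29]
 dr deg [ 0.    0.05 -0.03] q6 -0.099
200 [155] [170] 16
320 [155] [170] 16
440 [155] [170] 16
150 []
180 (np.int64(0), np.int64(639), 75)
200 (np.int64(0), np.int64(639), 83)
215 (np.int64(0), np.int64(639), 70)
```

Run:
```python
from h import *
c=dict(np.load("pics/w13.npz"))
P=plane(c,(320,155),.02); d=np.array([.0618,-.998]); n=np.array([.998,.061])
print("rail outer",P, "-> centre along n:", P[:2]@n+.058, "target", np.array([.6579,-.0248])@n)
m=cv2.inRange(hsv(c),(8,110,60),(22,255,255))
q=np.where(m[190])[0]; g=np.split(q,np.where(np.diff(q)>3)[0]+1)
for k in g:
    X=plane(c,((k[0]+k[-1])/2,190),.02); print(k[0],k[-1],"along", -(X[:2]@d), "target",-np.array([.6579,-.0248])@d)
```

```text
rail outer [ 0.60047835 -0.02947047  0.02      ] -> centre along n: 0.6554796958143221 target 0.6550714000000001
0 27 along -0.22394822085269417 target -0.06540862
216 229 along -0.11663300663377496 target -0.06540862
415 428 along -0.014455939445193328 target -0.06540862
617 639 along 0.09156846661139562 target -0.06540862
```

Call:
{"op": "jog_arm", "data": {
  "motion": [
    {"fingers": -0.3,"offset": [0.1,0.1,0.5],"dr": [0,0,0]},
    {"fingers": -0.3,"offset": [0,0,0.8],"dr": [0,0,0]},
    {"fingers": -0.3,"offset": [0,0,0.8],"dr": [0,0,0]},
    {"fingers": -0.3,"offset": [0,0,0.8],"dr": [0,0,0]},
    {"fingers": -0.3,"offset": [0,0,0.4],"dr": [0,0,0]},
    {"fingers": -0.3,"offset": [0,0,0.2],"dr": [0,0,0]},
    {"fingers": -0.3,"offset": [0,0,0.2],"dr": [0,0,0]},
    {"fingers": -0.3,"offset": [0,0,0.2],"dr": [0,0,0]},
    {"fingers": -0.3,"offset": [0,0,0],"dr": [0,0,0]},
    {"fingers": -0.3,"offset": [0,0,0],"dr": [0,0,0]}
  ]
}}

```text
time: 36.83
eef_pos: [0.6576, -0.0247, 0.0135]
tcp_rot: [0.0, -0.03, 1.0, 0.0]
wrist_force: [0.4, -0.0, -0.9]
finger_gap: 0.0446
grip_force: 41.2
```

Call:
{"op": "jog_arm", "data": {
  "motion": [
    {"fingers": -0.3,"offset": [0,0,0.1],"dr": [0,0,0]},
    {"fingers": -0.3,"offset": [0,0,0.1],"dr": [0,0,0]},
    {"fingers": -0.3,"offset": [0,0,0],"dr": [0,0,0]},
    {"fingers": -0.3,"offset": [0,0,0],"dr": [0,0,0]},
    {"fingers": -0.3,"offset": [0,0,0],"dr": [0,0,0]},
    {"fingers": -0.3,"offset": [0,0,0],"dr": [0,0,0]},
    {"fingers": -0.3,"offset": [0,0,0],"dr": [0,0,0]},
    {"fingers": -0.3,"offset": [0,0,0],"dr": [0,0,0]},
    {"fingers": -0.3,"offset": [0,0,0],"dr": [0,0,0]},
    {"fingers": -0.3,"offset": [0,0,0],"dr": [0,0,0]}
  ]
}}

```text
time: 37.67
eef_pos: [0.6574, -0.0247, 0.0113]
tcp_rot: [-0.0, -0.03, 1.0, 0.0]
wrist_force: [-0.9, 0.5, -0.2]
finger_gap: 0.0447
grip_force: 41.2
```

Call:
{"op": "jog_arm", "data": {
  "motion": [
    {"fingers": -0.3,"offset": [0,0,0.1],"dr": [0,0,0]},
    {"fingers": -0.3,"offset": [0,0,0],"dr": [0,0,0]},
    {"fingers": -0.3,"offset": [0,0,0],"dr": [0,0,0]},
    {"fingers": -0.3,"offset": [0,0,0],"dr": [0,0,0]},
    {"fingers": -0.3,"offset": [0,0,0],"dr": [0,0,0]},
    {"fingers": -0.3,"offset": [0,0,0.05],"dr": [0,0,0]},
    {"fingers": -0.3,"offset": [0,0,0],"dr": [0,0,0]},
    {"fingers": -0.3,"offset": [0,0,0],"dr": [0,0,0]},
    {"fingers": -0.3,"offset": [0,0,0],"dr": [0,0,0]},
    {"fingers": -0.3,"offset": [0,0,0],"dr": [0,0,0]}
  ]
}}

```text
time: 38.5
eef_pos: [0.6575, -0.0247, 0.0101]
tcp_rot: [0.0, -0.03, 1.0, 0.0]
wrist_force: [-0.5, 0.8, 4.4]
finger_gap: 0.0451
grip_force: 43.8
```

Call:
{"op": "jog_arm", "data": {
  "motion": [
    {"fingers": 0.1,"offset": [0,0,0],"dr": [0,0,0]},
    {"fingers": 0.3,"offset": [0,0,0],"dr": [0,0,0]},
    {"fingers": 0.5,"offset": [0,0,0],"dr": [0,0,0]},
    {"fingers": 0.5,"offset": [0,0,0],"dr": [0,0,0]},
    {"fingers": 0.5,"offset": [0,0,-1],"dr": [0,0,0]},
    {"fingers": 0.5,"offset": [0,0,-2],"dr": [0,0,0]},
    {"fingers": 0.5,"offset": [0,0,-3],"dr": [0,0,0]},
    {"fingers": 0.5,"offset": [0,0,-3],"dr": [0,0,0]},
    {"fingers": 0.5,"offset": [3.1,0,-2],"dr": [0,0,0]},
    {"fingers": 0.5,"offset": [3.1,0,0],"dr": [0,0,0]}
  ]
}}

```text
time: 39.33
eef_pos: [0.5984, -0.0285, 0.1247]
tcp_rot: [0.004, -0.03, 1.0, -0.0]
wrist_force: [0.3, 0.4, 1.0]
finger_gap: 0.0644
grip_force: 0.0
```

Call:
{"op": "jog_arm", "data": {
  "motion": [
    {"fingers": 0.5,"offset": [3.1,1.1,0],"dr": [0,0,0]},
    {"fingers": 0.5,"offset": [3.1,1.1,0],"dr": [0,0,0]},
    {"fingers": 0.5,"offset": [3.1,1.1,0],"dr": [0,0,0]},
    {"fingers": 0.5,"offset": [3.1,1.1,0],"dr": [0,0,0]},
    {"fingers": 0.5,"offset": [2.9,0.9,0],"dr": [0,0,0]},
    {"fingers": 0.5,"offset": [0,0,1],"dr": [0,0,-7]},
    {"fingers": 0.5,"offset": [0,0,1],"dr": [0,0,-7]},
    {"fingers": 0.5,"offset": [0,0,1],"dr": [0,0,-7]},
    {"fingers": 0.5,"offset": [0,0,1],"dr": [0,0,-7]},
    {"fingers": 0.5,"offset": [0,0,0],"dr": [0,0,-7]}
  ]
}}

```text
time: 40.17
eef_pos: [0.4388, 0.0152, 0.0791]
tcp_rot: [-0.001, -0.332, 0.943, 0.0]
wrist_force: [-0.3, 0.0, 0.2]
finger_gap: 0.064
grip_force: 0.0
```

Run:
```python
from h import *
from cell import bot
go(bot,[.4398,.0154,-.001],128.4)
```

```text
t 40.17 tcp [0.4388 0.0152 0.0791] tool-y yaw 128.8 gap 0.064
 offset cm [-0.09 -0.05  8.01]
 dr deg [ 0.05 -0.06  0.42] q6 -0.643
```

Call:
{"op": "jog_arm", "data": {
  "motion": [
    {"fingers": 0.5,"offset": [-0.1,0,1.5],"dr": [0,0,0.4]},
    {"fingers": 0.5,"offset": [0,0,2],"dr": [0,0,0]},
    {"fingers": 0.5,"offset": [0,0,2],"dr": [0,0,0]},
    {"fingers": 0.4,"offset": [0,0,1.2],"dr": [0,0,0]},
    {"fingers": 0.3,"offset": [0,0,0.4],"dr": [0,0,0]},
    {"fingers": 0.2,"offset": [0,0,0.4],"dr": [0,0,0]},
    {"fingers": 0.2,"offset": [0,0,0.2],"dr": [0,0,0]},
    {"fingers": 0.2,"offset": [0,0,0],"dr": [0,0,0]},
    {"fingers": 0.2,"offset": [0,0,0],"dr": [0,0,0]},
    {"fingers": 0.2,"offset": [0,0,0],"dr": [0,0,0]}
  ]
}}

```text
time: 41.0
eef_pos: [0.4409, 0.0159, 0.0034]
tcp_rot: [0.001, -0.326, 0.945, -0.0]
wrist_force: [-0.4, 0.1, 0.1]
finger_gap: 0.0513
grip_force: 0.0
```

Call:
{"op": "jog_arm", "data": {
  "motion": [
    {"fingers": 0.2,"offset": [0,0,0.2],"dr": [0,0,0]},
    {"fingers": 0.2,"offset": [0,0,0.1],"dr": [0,0,0]},
    {"fingers": 0.2,"offset": [0,0,0],"dr": [0,0,0]},
    {"fingers": 0.1,"offset": [0,0,0],"dr": [0,0,0]},
    {"fingers": 0,"offset": [0,0,0],"dr": [0,0,0]},
    {"fingers": -0.1,"offset": [0,0,0],"dr": [0,0,0]},
    {"fingers": -0.3,"offset": [0,0,0],"dr": [0,0,0]},
    {"fingers": -0.3,"offset": [0,0,0],"dr": [0,0,0]},
    {"fingers": -0.3,"offset": [0,0,0],"dr": [0,0,0]},
    {"fingers": -0.3,"offset": [0,0,0],"dr": [0,0,0]}
  ]
}}

```text
time: 41.83
eef_pos: [0.4404, 0.0158, 0.0001]
tcp_rot: [0.0, -0.326, 0.945, 0.0]
wrist_force: [-1.8, -0.4, 5.4]
finger_gap: 0.0442
grip_force: 40.1
```

Call:
{"op": "jog_arm", "data": {
  "motion": [
    {"fingers": -0.3,"offset": [0,0,-0.3],"dr": [0,0,0]},
    {"fingers": -0.3,"offset": [0,0,-0.7],"dr": [0,0,0]},
    {"fingers": -0.3,"offset": [0,0,-2],"dr": [0,0,0]},
    {"fingers": -0.3,"offset": [0,0,-3],"dr": [0,0,0]},
    {"fingers": -0.3,"offset": [0,0,-3],"dr": [0,0,0]},
    {"fingers": -0.3,"offset": [0,0,-1],"dr": [0,0,7]},
    {"fingers": -0.3,"offset": [0,0,0],"dr": [0,0,7]},
    {"fingers": -0.3,"offset": [0,0,0],"dr": [0,0,7]},
    {"fingers": -0.3,"offset": [0,0,0],"dr": [0,0,7]},
    {"fingers": -0.3,"offset": [0,0,0],"dr": [0,0,6.6]}
  ]
}}

```text
time: 42.67
eef_pos: [0.4405, 0.0158, 0.1005]
tcp_rot: [0.0, -0.027, 1.0, 0.0]
wrist_force: [0.0, 0.2, -0.4]
finger_gap: 0.0446
grip_force: 41.1
```

Run:
```python
from h import *
from cell import bot
go(bot,[.6579,-.0248,.06],93.5)
c=snap(bot,"wrist","w14")
go(bot,[.6579,-.0248,.06],93.5); s,p,R=st(bot); print(s["grip_force"],s["wrist_force"])
r=tile(c,p+R.as_matrix()[:,0]*.022+[0,0,.008]); print(r and (r[0],cv2.boxPoints(cv2.minAreaRect(r[1])).round(1).tolist()))
```

```text
t 42.67 tcp [0.4405 0.0158 0.1005] tool-y yaw 93.1 gap 0.0446
 offset cm [-21.49  -5.24   4.07]
 dr deg [ 0.    0.04 -0.39] q6 -0.018
t 42.72 tcp [0.4404 0.0158 0.1004] tool-y yaw 92.7 gap 0.0444
 offset cm [-21.53  -5.07   4.05]
 dr deg [ 0.01  0.03 -0.84] q6 -0.011
41.07242524623871 [-0.59045612  0.4897661  -0.00663273]
(array([434.5,  15.6,  52.6,  45.6,   3.9]), [[264.3999938964844, 227.0], [374.3999938964844, 224.10000610351562], [377.3999938964844, 338.3999938964844], [267.3999938964844, 341.29998779296875]])
```

Call:
{"op": "jog_arm", "data": {
  "motion": [
    {"fingers": -0.3,"offset": [-0.5,-2.6,0],"dr": [0,0,0]},
    {"fingers": -0.3,"offset": [-2.0,-2.5,0],"dr": [0,0,0]},
    {"fingers": -0.3,"offset": [-3.2,0,0],"dr": [0,0,0]},
    {"fingers": -0.3,"offset": [-3.2,0,0],"dr": [0,0,0]},
    {"fingers": -0.3,"offset": [-3.2,0,0],"dr": [0,0,0]},
    {"fingers": -0.3,"offset": [-3.2,0,0],"dr": [0,0,0]},
    {"fingers": -0.3,"offset": [-3.2,0,0],"dr": [0,0,0]},
    {"fingers": -0.3,"offset": [-2.0,0,0],"dr": [0,0,0]},
    {"fingers": -0.3,"offset": [-1.0,0,0],"dr": [0,0,0]},
    {"fingers": -0.3,"offset": [0,0,0],"dr": [0,0,0]}
  ]
}}

```text
time: 43.55
eef_pos: [0.6601, -0.0219, 0.0994]
tcp_rot: [0.0, -0.032, 0.999, 0.0]
wrist_force: [-0.1, 0.0, -0.7]
finger_gap: 0.0441
grip_force: 41.1
```

Call:
{"op": "jog_arm", "data": {
  "motion": [
    {"fingers": -0.3,"offset": [0,0,1],"dr": [0,0,0]},
    {"fingers": -0.3,"offset": [0,0,1],"dr": [0,0,0]},
    {"fingers": -0.3,"offset": [0,0,1],"dr": [0,0,0]},
    {"fingers": -0.3,"offset": [0,0,1],"dr": [0,0,0]},
    {"fingers": -0.3,"offset": [0,0,0.5],"dr": [0,0,0]},
    {"fingers": -0.3,"offset": [0,0,0],"dr": [0,0,0]},
    {"fingers": -0.3,"offset": [0,0,0],"dr": [0,0,0]},
    {"fingers": -0.3,"offset": [0,0,0],"dr": [0,0,0]},
    {"fingers": -0.3,"offset": [0,0,0],"dr": [0,0,0]},
    {"fingers": -0.3,"offset": [0,0,0],"dr": [0,0,0]}
  ]
}}

```text
time: 44.38
eef_pos: [0.6585, -0.0221, 0.0554]
tcp_rot: [0.0, -0.03, 1.0, 0.0]
wrist_force: [-0.7, 0.6, -0.0]
finger_gap: 0.0444
grip_force: 41.1
```

Run:
```python
from h import *
from cell import bot
go(bot,[.6588,-.0248,.020],93.5)
```

```text
t 44.38 tcp [ 0.6585 -0.0221  0.0554] tool-y yaw 93.5 gap 0.0444
 offset cm [-0.01 -0.28  3.54]
 dr deg [ 0.    0.05 -0.03] q6 -0.094
```

Call:
{"op": "jog_arm", "data": {
  "motion": [
    {"fingers": -0.3,"offset": [0,-0.3,0.4],"dr": [0,0,0]},
    {"fingers": -0.3,"offset": [0,0,0.8],"dr": [0,0,0]},
    {"fingers": -0.3,"offset": [0,0,0.8],"dr": [0,0,0]},
    {"fingers": -0.3,"offset": [0,0,0.6],"dr": [0,0,0]},
    {"fingers": -0.3,"offset": [0,0,0.3],"dr": [0,0,0]},
    {"fingers": -0.3,"offset": [0,0,0.2],"dr": [0,0,0]},
    {"fingers": -0.3,"offset": [0,0,0.1],"dr": [0,0,0]},
    {"fingers": -0.3,"offset": [0,0,0],"dr": [0,0,0]},
    {"fingers": -0.3,"offset": [0,0,0],"dr": [0,0,0]},
    {"fingers": -0.3,"offset": [0,0,0],"dr": [0,0,0]}
  ]
}}

```text
time: 45.22
eef_pos: [0.6585, -0.0251, 0.0231]
tcp_rot: [0.0, -0.03, 1.0, 0.0]
wrist_force: [0.4, 0.5, -0.1]
finger_gap: 0.0448
grip_force: 41.1
```

Call:
{"op": "jog_arm", "data": {
  "motion": [
    {"fingers": -0.3,"offset": [0,0,0.1],"dr": [0,0,0]},
    {"fingers": -0.3,"offset": [0,0,0],"dr": [0,0,0]},
    {"fingers": -0.3,"offset": [0,0,0],"dr": [0,0,0]},
    {"fingers": -0.3,"offset": [0,0,0.1],"dr": [0,0,0]},
    {"fingers": -0.3,"offset": [0,0,0],"dr": [0,0,0]},
    {"fingers": -0.3,"offset": [0,0,0],"dr": [0,0,0]},
    {"fingers": -0.3,"offset": [0,0,0],"dr": [0,0,0]},
    {"fingers": -0.3,"offset": [0,0,0],"dr": [0,0,0]},
    {"fingers": -0.3,"offset": [0,0,0],"dr": [0,0,0]},
    {"fingers": -0.3,"offset": [0,0,0],"dr": [0,0,0]}
  ]
}}

```text
time: 46.05
eef_pos: [0.6583, -0.0251, 0.0208]
tcp_rot: [0.0, -0.03, 1.0, 0.0]
wrist_force: [0.5, 0.3, 0.0]
finger_gap: 0.0444
grip_force: 41.1
```

Call:
{"op": "jog_arm", "data": {
  "motion": [
    {"fingers": -0.3,"offset": [0,0,0.1],"dr": [0,0,0]},
    {"fingers": -0.3,"offset": [0,0,0],"dr": [0,0,0]},
    {"fingers": -0.3,"offset": [0,0,0],"dr": [0,0,0]},
    {"fingers": -0.3,"offset": [0,0,0],"dr": [0,0,0]},
    {"fingers": -0.3,"offset": [0,0,0],"dr": [0,0,0]},
    {"fingers": -0.3,"offset": [0,0,0],"dr": [0,0,0]},
    {"fingers": -0.3,"offset": [0,0,0],"dr": [0,0,0]},
    {"fingers": -0.3,"offset": [0,0,0],"dr": [0,0,0]},
    {"fingers": -0.3,"offset": [0,0,0],"dr": [0,0,0]},
    {"fingers": -0.3,"offset": [0,0,0],"dr": [0,0,0]}
  ]
}}

```text
time: 46.88
eef_pos: [0.6583, -0.025, 0.0198]
tcp_rot: [-0.0, -0.03, 1.0, 0.0]
wrist_force: [-0.6, -0.1, -0.8]
finger_gap: 0.0442
grip_force: 41.1
```

Call:
{"op": "jog_arm", "data": {
  "motion": [
    {"fingers": -0.3,"offset": [0,0,0.05],"dr": [0,0,0]},
    {"fingers": -0.3,"offset": [0,0,0],"dr": [0,0,0]},
    {"fingers": -0.3,"offset": [0,0,0],"dr": [0,0,0]},
    {"fingers": -0.3,"offset": [0,0,0],"dr": [0,0,0]},
    {"fingers": -0.3,"offset": [0,0,0.05],"dr": [0,0,0]},
    {"fingers": -0.3,"offset": [0,0,0],"dr": [0,0,0]},
    {"fingers": -0.3,"offset": [0,0,0],"dr": [0,0,0]},
    {"fingers": -0.3,"offset": [0,0,0],"dr": [0,0,0]},
    {"fingers": -0.3,"offset": [0,0,0],"dr": [0,0,0]},
    {"fingers": -0.3,"offset": [0,0,0],"dr": [0,0,0]}
  ]
}}

```text
time: 47.72
eef_pos: [0.6583, -0.0251, 0.0197]
tcp_rot: [0.0, -0.03, 1.0, 0.0]
wrist_force: [-4.4, 0.7, 9.7]
finger_gap: 0.0444
grip_force: 42.1
```

Call:
{"op": "jog_arm", "data": {
  "motion": [
    {"fingers": 0,"offset": [0,0,0],"dr": [0,0,0]},
    {"fingers": 0.3,"offset": [0,0,0],"dr": [0,0,0]},
    {"fingers": 0.5,"offset": [0,0,0],"dr": [0,0,0]},
    {"fingers": 0.5,"offset": [0,0,0],"dr": [0,0,0]},
    {"fingers": 0.5,"offset": [0,0,-1],"dr": [0,0,0]},
    {"fingers": 0.5,"offset": [0,0,-2],"dr": [0,0,0]},
    {"fingers": 0.5,"offset": [0,0,-4],"dr": [0,0,0]},
    {"fingers": 0.5,"offset": [0,0,-4],"dr": [0,0,0]},
    {"fingers": 0.5,"offset": [0,0,-4],"dr": [0,0,0]},
    {"fingers": 0.5,"offset": [0,0,-4],"dr": [0,0,0]}
  ]
}}

```text
time: 48.55
eef_pos: [0.6578, -0.0251, 0.2114]
tcp_rot: [0.0, -0.03, 1.0, 0.0]
wrist_force: [1.3, 0.1, -0.7]
finger_gap: 0.0637
grip_force: 0.0
```

Call:
{"op": "jog_arm", "data": {
  "motion": [
    {"fingers": 0.5,"offset": [0,0,-3],"dr": [0,0,0]},
    {"fingers": 0.5,"offset": [-3,0,0],"dr": [0,0,0]},
    {"fingers": 0.5,"offset": [-3,0,0],"dr": [0,0,0]},
    {"fingers": 0.5,"offset": [0,0,0],"dr": [0,0,0]},
    {"fingers": 0.5,"offset": [0,0,0],"dr": [0,0,0]},
    {"fingers": 0.5,"offset": [0,0,0],"dr": [0,0,0]},
    {"fingers": 0.5,"offset": [0,0,0],"dr": [0,0,0]},
    {"fingers": 0.5,"offset": [0,0,0],"dr": [0,0,0]},
    {"fingers": 0.5,"offset": [0,0,0],"dr": [0,0,0]},
    {"fingers": 0.5,"offset": [0,0,0],"dr": [0,0,0]}
  ]
}}

```text
time: 49.38
eef_pos: [0.7177, -0.0215, 0.2395]
tcp_rot: [0.0, -0.03, 1.0, 0.0]
wrist_force: [0.3, -0.5, 0.0]
finger_gap: 0.064
grip_force: 0.0
```

Run:
```python
from h import *
from cell import bot
c=snap(bot,"wrist","w15"); d=snap(bot,"side","d15")
a=c["pixels"][:300,80:600]; b=cv2.resize(d["pixels"][180:290,230:420],(520,300),interpolation=cv2.INTER_CUBIC)
cv2.imwrite("pics/final.png",np.vstack([a,b])[...,::-1])
r=tile(c,(.658,-.025,.028)); print(r and r[0])
print("cup rim centre exp",proj(c,[.6648,-.1325,.102])-[80,0],"cap exp",proj(c,[.6515,.083,.082])-[80,0])
```

```text
[657.2 -24.4  60.   45.2   3.4]
cup rim centre exp [105.03746789 148.57335294] cap exp [368.32629355 147.5238415 ]
```

View pics/final.png

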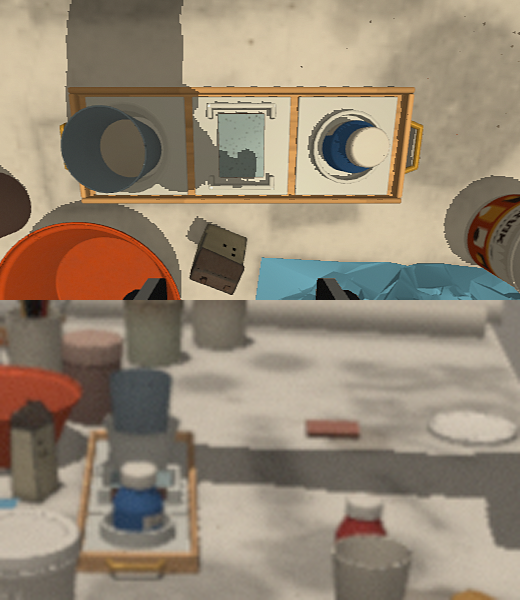

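The picture shows the bottle in the well (cap at 367,147), the cup upright in the sleeve (rim at 105,149, as expected for fully home), and the stack squared in the pocket at (243,145). The red tile, red bottle and beige cup are still standing.

```bash
python3 -c "
from cell import bot
print(bot.hand_in())"
```

```text
the job is handed in; nothing more can be done
None
```

I packed the blue set in the order asked and handed the job in at about 50 s. The bottle stands in the well, the cup is upright and fully home in the sleeve, and the two blue tiles are stacked flat in the pocket, the stronger blue one underneath. The red bottle, beige cup and red tile are still standing where they were.

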